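Restock the pod caddy by sleeve length and set its presser lever

TASK

Restock the pod caddy: raise the red-knobbed lever on its head fully, then lay every blue pod sleeve from the ledge flat on the floor of the row that matches its length, long ones in the long row and short ones in the short row, across the row between its rails and not overhanging the row's open ends. When all are in, lower the lever fully so that the presser feet lie over them. Leave the mug, sugar shaker and teaspoon where they are.

Things in the scene. Friction and masses are not known exactly. Their poses are not given: they have to be found in the camera images.
- lever (a joint): angle of the red-knobbed pivot lever on the caddy's head, rad: 0 = fully down (presser feet level over the rows, 7 mm above the tops of seated sleeves), 1.55 = fully up against its stop (feet upright, 300 mm tall; from the knob leave between them, towards the rows). Friction holds it at any angle; about 3 N square to the lever at the knob moves it.
- lever_knob (a point): centre of the red ball knob, 26 mm in diameter, at the lever's tip, 80 mm from lever_pivot: at lever angle a it lies at y = -80 cos(a + 0.785), z = 80 sin(a + 0.785) mm from the pivot, in caddy axes, so it swings over from the -y side (down) to the +y side (up) and can be pushed across with closed fingers. A 10 mm rod joins it to the pivot.
- lever_pivot (a point): centre of the lever's pivot in the head, at (0, 140, 56) mm in the caddy's frame; its axis is the caddy's x axis. The two presser feet turn with the lever: flat bars 240 mm long from the pivot, over the middle of each row (73 mm either side of the lever); when down they point to the caddy's -y.
- caddy: fixed white plastic caddy: base 300 x 290 x 8 mm (x -150 to 150, y -120 to 170 in its frame) carrying the two rows side by side in x, and at its +y edge a grey head 68 mm tall with the lever, and grey bearing posts 60 mm tall at x = -115 and 115. Origin on the ledge, z up; yaw within 0.15 rad of the room axes.
- row_long: row for 120 mm sleeves: fixed grey channel 220 mm along y, open at both y ends, between two white rails 14 mm high, 132 mm apart in x (142 over all). Origin under its middle, 8 mm above the ledge; floor 4 mm above the origin. Axes as the caddy's; which row is nearer the robot varies. Sleeves lie along x, side by side; room for three at y = -60, 0, 60 mm.
- row_short: the row for 80 mm sleeves: the same in all but its rails, which stand 92 mm apart in x and are 25 mm thick.
- long_1: hard plastic pod sleeve: a blue bar of square section 34 x 34 mm, 120 mm long, with a paper band round its middle and a gold band near each end, about 100 g. Origin at its centre; x along its length. Lies on the ledge on any of its long sides. May be absent (None).
- long_2: hard plastic pod sleeve: a blue bar of square section 34 x 34 mm, 120 mm long, with a paper band round its middle and a gold band near each end, about 100 g. Origin at its centre; x along its length. Lies on the ledge on any of its long sides. May be absent (None).
- long_3: hard plastic pod sleeve: a blue bar of square section 34 x 34 mm, 120 mm long, with a paper band round its middle and a gold band near each end, about 100 g. Origin at its centre; x along its length. Lies on the ledge on any of its long sides. May be absent (None).
- short_1: hard plastic pod sleeve: a blue bar of square section 34 x 34 mm, 80 mm long, with a paper band round its middle and a gold band near each end, about 70 g. Origin at its centre; x along its length. Lies on the ledge on any of its long sides. May be absent (None).
- short_2: hard plastic pod sleeve: a blue bar of square section 34 x 34 mm, 80 mm long, with a paper band round its middle and a gold band near each end, about 70 g. Origin at its centre; x along its length. Lies on the ledge on any of its long sides. May be absent (None).
- short_3: hard plastic pod sleeve: a blue bar of square section 34 x 34 mm, 80 mm long, with a paper band round its middle and a gold band near each end, about 70 g. Origin at its centre; x along its length. Lies on the ledge on any of its long sides. May be absent (None).
- mug: grey stoneware mug, bystander, 82 mm wide, 92 mm tall, handle to its +y; origin under its centre, z up
- shaker: glass sugar shaker with steel top, bystander, 72 mm wide, 140 mm tall, to the robot's right; origin under its centre, z up. (A fixed kettle 230 mm tall stands well clear, over 650 mm to the robot's right.)
- teaspoon: steel teaspoon, bystander, 140 mm long, lying on the ledge along its x axis; origin near its middle
Mind the look-alikes: they are no part of the job. Leave any orange or turquoise look-alike of the short_3 alone. What is shaped like the long_3 but turquoise is not meant.

How it is judged:
By the outcome, as a careful person would: the job done as asked, in the order asked, and still so for the second after the job is handed in, with the robot touching nothing.
Of long_1, long_2, long_3, short_1, short_2, short_3 only 4 to 6 are there at a start; the rules pass over those that are not, and their reading is None.
At some moment in a run one of long_1, long_2, long_3, short_1, short_2, short_3 may be knocked a few centimetres aside while the robot is not near it.
Once in a run the grip may slacken for a moment while it holds something.
It also fails if it takes over 210 s, if anything falls off the work surface, if the arm or the gripper's body presses on something with over 40 N, if the wrist force passes 120 N, or if a joint passes its speed limit or range.

ROBOT

A 7-joint arm with a two-finger parallel gripper is mounted at the origin on the work surface. World frame = base frame: x ahead of the robot, y to its left, z up, the work surface at z = 0. Lengths are in m, angles in rad, forces in N, time in s.
With the tool pointing down it reaches from about 0.425 to 0.925 m from the base axis. Payload 6.8 kg.
Tool frame: the origin (TCP) lies between the finger pads; the fingertips stand 14 mm ahead of it and the grasp point (between the pads) lies 5 mm behind it; z points along the fingers, y is the direction in which the jaws open and shut (so a half turn about z gives the same grasp; the last joint's range is limited). The gripper opens to 85 mm and grips with 20 to 120 N. Pads are 22 mm wide; open, the fingers measure 114 mm over their backs; the gripper's body (76 mm by 85 mm) begins 54 mm behind the grasp point. The pads swing forward as they close: fully open they stand 13 mm farther back than shut.
Start: joints at [-1.275, 0.477, 0.022, 1.555, -0.011, 1.109, -0.083], TCP at [0.265, 0.621, 0.245] pointing down, gripper open.
Joint ranges: [-2.96, 2.96], [-0.34, 2.1], [-1.41, 1.46], [0.24, 2.44], [-1.37, 4.51], [0.17, 1.92], [-2.96, 2.96]. Speed limits (rad/s): [2.39, 2.39, 3.14, 3.14, 3.14, 3.14, 3.14].

INTERFACE

Orientations are given as a unit quaternion [w, x, y, z].
In Python, from station import bot gives the robot as it stands.
- The arm moves only by the shell command python3 -m crank 'ROWS' [FORCE]. ROWS is JSON, a list of rows, each a list of 3 entries, a list of its own where there are three numbers: the shift along the tool's x, y, z in m, then the turn, a rotation vector about the tool's x, y, z in degrees, then the finger opening in m, from 0 to 0.0854. A call has 1 to 10 rows; each row shifts and turns the commanded pose from where the row before left it, along the tool's axes as they then stand; what a row does not reach is not made up. A row lasts 1/8 s, in which the tool goes at most 62.5 mm and 10.7 degrees, less where a joint would pass 70% of its speed; a pose out of reach is approached as far as the arm can. A call is refused whole if a number of a shift passes 0.0625 or a number of a turn 10.7, either way. A call with a gripper value outside its range is refused whole. The fingers move at their own pace and stop on an object; FORCE is the grip in N (left out, the last holds). Time passes only in rows, so rows that do not move let the fingers close. It gives the time, the measured TCP pose, the force and the opening at its end, in the units of the state.
- bot.get_obs(): the state, without advancing time (a new reading comes with each control period).
- bot.read_camera(name): name is "scene" or "top" or "wrist"; returns (picture, depth): 480x640x3 uint8, red, green, blue; 480x640 float32, m along the optical axis (not along the pixel's ray), 0 where there is no reading.
- bot.calibration(name): a dict with "fx", "fy", "cx", "cy" (pixels), "D" ([k1, k2, p1, p2, k3] as OpenCV has them; the pictures are not rectified), "extrinsics" (4x4, takes a point from camera to world coordinates). Camera axes: x right, y down, z forward; pixel columns grow to the right and rows downward; lengths in m; the calibration is good to about 2 mm. A picture is of the moment at which its call begins: read the wrist's pose just before it. calibration takes no time and is no camera call; for the wrist camera it gives the pose at the moment of the call.
- bot.hand_in(): hands the job in, once; it reports no verdict.
The state is a dict: "t": time; "q": joint angles; "joint_vel": joint speeds; "joint_torque": joint torques, N m; "eef_pos": TCP position; "tool_rot": TCP orientation; "contact_force": force on the tool from outside, world axes, zero at the start; "torque": the same for the moment, N m; "gripper_width": opening from 0.0 (shut) to 1.0 (fully open).
Only numpy, scipy, OpenCV 4.12 (cv2) and the standard library are available. Lean on these libraries where they do the work, as an engineer would, in place of code of your own. Each camera call takes 0.05 s, during which the arm holds its last target.

## Working session

There is one attempt and no reset: what is moved stays moved. The work goes in short steps, Python scripts to look and compute and a shell command to move; the robot and the scene stay as the last step left them, time stands still between calls to the robot, and variables do not carry over. Pictures are saved under pics/ and viewed, and the job is handed in when it is done.

```bash
ls; mkdir -p pics; python3 - <<'E'
from station import bot
import cv2,numpy as np
print(bot.get_obs())
for n in ["scene","top","wrist"]:
    c=bot.calibration(n); print(n,c)
    p,d=bot.read_camera(n)
    cv2.imwrite(f"pics/{n}0.png",cv2.cvtColor(p,cv2.COLOR_RGB2BGR)); np.save(f"pics/{n}0.npy",d)
E
```

```text
pics
{'t': 0.0, 'q': array([-1.27509514,  0.477749  ,  0.02234182,  1.55642687, -0.01148643,
        1.10931158, -0.08312218]), 'joint_vel': array([ 0.00074095, -0.00056127,  0.00076354, -0.0012415 ,  0.00028477,
       -0.00050083, -0.00110385]), 'joint_torque': array([-2.95011150e-04, -5.96457517e+01,  1.60820983e+00, -2.81184840e+01,
        1.25366074e-02,  9.50599322e-03, -1.98860960e-05]), 'eef_pos': array([0.26501606, 0.62019489, 0.24437038]), 'tool_rot': array([-1.06694905e-04,  2.00529699e-01,  9.79687225e-01, -8.76808739e-04]), 'contact_force': array([ 0.44822475, -0.33753286, -1.55195581]), 'torque': array([-0.00616905, -0.02209047,  0.03467746]), 'gripper_width': 1.001420168091313}
scene {'fx': 514.6283726631997, 'fy': 514.6283726631997, 'cx': 328.2314896369237, 'cy': 244.51567682065098, 'D': array([-0.07257265,  0.        ,  0.        ,  0.        ,  0.        ]), 'extrinsics': array([[ 9.00699425e-01,  3.64935111e-01, -2.35717863e-01,
         7.90929102e-01],
       [ 4.34442683e-01, -7.56196139e-01,  4.89312736e-01,
        -6.04462122e-01],
       [ 3.18459972e-04, -
[... 425 characters left out ...]
.02072841,  0.01580455, -0.08743095],
       [-0.01325932, -0.11764433, -0.99296727,  1.19046641],
       [ 0.        ,  0.        ,  0.        ,  1.        ]])}
wrist {'fx': 418.21189466707284, 'fy': 418.21189466707284, 'cx': 321.6879658556715, 'cy': 240.9587128110711, 'D': array([-0.0021672,  0.       ,  0.       ,  0.       ,  0.       ]), 'extrinsics': array([[ 3.93081334e-01,  8.76121775e-01,  2.79101595e-01,
         1.93431391e-01],
       [ 9.19503387e-01, -3.74282890e-01, -1.20107618e-01,
         6.51120398e-01],
       [-7.65947634e-04,  3.03846925e-01, -9.52720557e-01,
         3.72495071e-01],
       [ 0.00000000e+00,  0.00000000e+00,  0.00000000e+00,
         1.00000000e+00]])}
```

View pics/scene0.png

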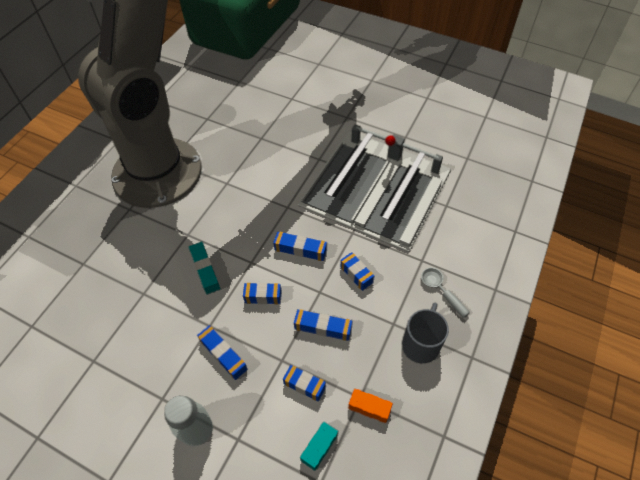

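View pics/top0.png

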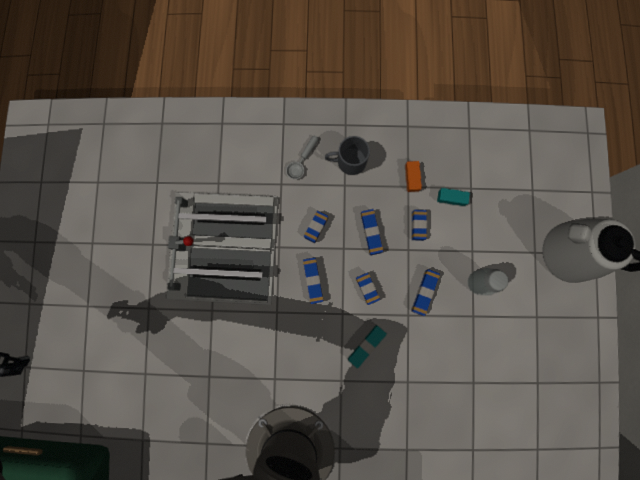

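View pics/wrist0.png

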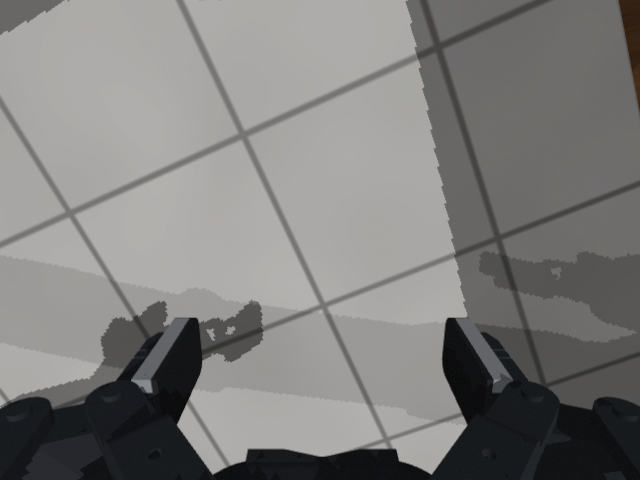

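```bash
cat > h.py <<'E'
import cv2,numpy as np
from station import bot
def K(c): return np.array([[c['fx'],0,c['cx']],[0,c['fy'],c['cy']],[0,0,1]])
def cloud(c,d):
    h,w=d.shape; u,v=np.meshgrid(np.arange(w,dtype=np.float32),np.arange(h,dtype=np.float32))
    n=cv2.undistortPoints(np.stack([u.ravel(),v.ravel()],1)[:,None],K(c),c['D'])[:,0]
    P=np.c_[n,np.ones(len(n))]*d.reshape(-1,1)
    E=c['extrinsics']; W=P@E[:3,:3].T+E[:3,3]
    W[d.ravel()==0]=np.nan
    return W.reshape(h,w,3)
def ray(c,uv,z):
    n=cv2.undistortPoints(np.array(uv,np.float32).reshape(-1,1,2),K(c),c['D'])[:,0]
    E=c['extrinsics']; r=np.c_[n,np.ones(len(n))]@E[:3,:3].T
    return E[:3,3]+r*((z-E[2,3])/r[:,2])[:,None]
def proj(c,X):
    E=np.linalg.inv(c['extrinsics']); X=np.atleast_2d(np.array(X,float))
    return cv2.projectPoints(X,cv2.Rodrigues(E[:3,:3])[0],E[:3,3],K(c),c['D'])[0][:,0]
def look(n,name=None):
    c=bot.calibration(n); p,d=bot.read_camera(n)
    if name: cv2.imwrite(f"pics/{name}.png",cv2.cvtColor(p,cv2.COLOR_RGB2BGR))
    return c,p,d
def sleeves(c,p,d,zlo=0.02,zhi=0.05,ymax=0.05):
    """blobs of height in sleeve range, having deep blue -> rect in world"""
    W=cloud(c,d); hsv=cv2.cvtColor(p,cv2.COLOR_RGB2HSV)
    blue=((hsv[...,0]>108)&(hsv[...,0]<130)&(hsv[...,1]>150)&(hsv[...,2]>40))
    up=((W[...,2]>zlo)&(W[...,2]<zhi)).astype(np.uint8)
    n,l,s,_=cv2.connectedComponentsWithStats(up,connectivity=4)
    out=[]
    for i in range(1,n):
        m=l==i
        if s[i,4]<120 or (m&blue).sum()<60: continue
        pts=W[m][:,:2].astype(np.float32); z=np.median(W[m][:,2])
        (x,y),(a,b),t=cv2.minAreaRect(pts*1000)
        if a<b: a,b,t=b,a,t+90
        out.append((x/1000,y/1000,(t+90)%180-90,a,b,z))
    return out
def st():
    o=bot.get_obs(); R=q2R(o['tool_rot']); return o,R
def q2R(q):
    from scipy.spatial.transform import Rotation as Ro
    return Ro.from_quat([q[1],q[2],q[3],q[0]]).as_matrix()
E
python3 - <<'E'
from h import *
for n in ["top","scene"]:
    c,p,d=look(n)
    for r in sleeves(c,p,d): print(n,np.round(r,3))
    W=cloud(c,d); hsv=cv2.cvtColor(p,cv2.COLOR_RGB2HSV)
    red=((hsv[...,0]<5)|(hsv[...,0]>175))&(hsv[...,1]>180)&(hsv[...,2]>60)&(W[...,2]>0.05)&(W[...,2]<.3)
    v,u=np.nonzero(red); print("red",len(u),u.mean(),v.mean(),np.nanmedian(W[red],0))
    if n=="top":
        g=W[...,2]; reg=(W[...,1]>-0.05)&(W[...,1]<.5)&(W[...,0]>.25)&(W[...,0]<.85)
        z=np.clip(g,0,.1)/.1*255; z=np.nan_to_num(z)
        cv2.imwrite("pics/hm.png",cv2.resize(z[160:330,140:310].astype(np.uint8),None,fx=3.5,fy=3.5,interpolation=0))
        cr=cv2.cvtColor(p,cv2.COLOR_RGB2BGR)[160:330,140:310]
        cv2.imwrite("pics/cad.png",cv2.resize(cr,None,fx=3.5,fy=3.5,interpolation=cv2.INTER_CUBIC))
        for v in range(190,310,4): print(v,np.round(W[v,230],3))
E
```

```text
top [ 5.85000e-01 -2.06000e-01  1.28640e+01  1.20267e+02  3.48890e+01
  3.50000e-02]
top [ 6.0800e-01 -3.3400e-01 -6.8000e-01  8.1235e+01  3.6124e+01  3.5000e-02]
top [ 5.9600e-01 -5.5000e-02 -2.5744e+01  8.0573e+01  3.4479e+01  3.5000e-02]
top [ 4.51000e-01 -5.10000e-02  1.13930e+01  1.19643e+02  3.43770e+01
  3.50000e-02]
top [ 4.25000e-01 -3.51000e-01 -2.01840e+01  1.21023e+02  3.60390e+01
  3.50000e-02]
top [ 4.3300e-01 -1.9700e-01  2.4295e+01  8.0334e+01  3.4805e+01  3.4000e-02]
red 61 187.21311475409837 240.85245901639345 [0.53681479 0.26111705 0.1247045 ]
190 [0.699 0.189 0.   ]
194 [0.686 0.187 0.004]
198 [0.672 0.183 0.019]
202 [0.659 0.181 0.025]
206 [0.651 0.184 0.012]
210 [0.639 0.183 0.013]
214 [0.619 0.172 0.06 ]
218 [0.608 0.17  0.064]
222 [0.597 0.17  0.063]
226 [0.595 0.181 0.011]
230 [0.583 0.18  0.013]
234 [0.573 0.18  0.012]
238 [0.56  0.177 0.023]
242 [0.549 0.176 0.023]
246 [0.539 0.178 0.014]
250 [0.528 0.177 0.013]
254 [0.518 0.178 0.008]
258 [0.506 0.177 0.012]
262 [0.496 0.176 0.011]
266 [0.484 0.175 0.015]
270 [0.471 0.163 0.066]
274 [0.46  0.163 0.062]
278 [0.45  0.163 0.063]
282 [0.441 0.173 0.015]
286 [0.43  0.173 0.014]
290 [0.42  0.173 0.012]
294 [0.409 0.171 0.016]
298 [0.398 0.172 0.012]
302 [0.387 0.172 0.008]
306 [0.377 0.173 0.001]
scene [ 4.52000e-01 -5.10000e-02  1.12790e+01  1.19981e+02  3.81310e+01
  3.40000e-02]
scene [ 5.9700e-01 -5.5000e-02 -2.5939e+01  8.1212e+01  3.7450e+01  3.4000e-02]
scene [ 4.3400e-01 -1.9700e-01  2.6307e+01  8.0987e+01  3.7676e+01  3.4000e-02]
scene [ 5.86000e-01 -2.06000e-01  1.33770e+01  1.20041e+02  3.71460e+01
  3.40000e-02]
scene [ 4.26000e-01 -3.51000e-01 -2.06170e+01  1.20764e+02  3.51200e+01
  3.50000e-02]
scene [ 6.0800e-01 -3.3500e-01 -1.0160e+00  8.0796e+01  3.6651e+01  3.4000e-02]
red 65 389.84615384615387 139.8 [0.54115368 0.2550173  0.1224111 ]
```

View pics/cad.png

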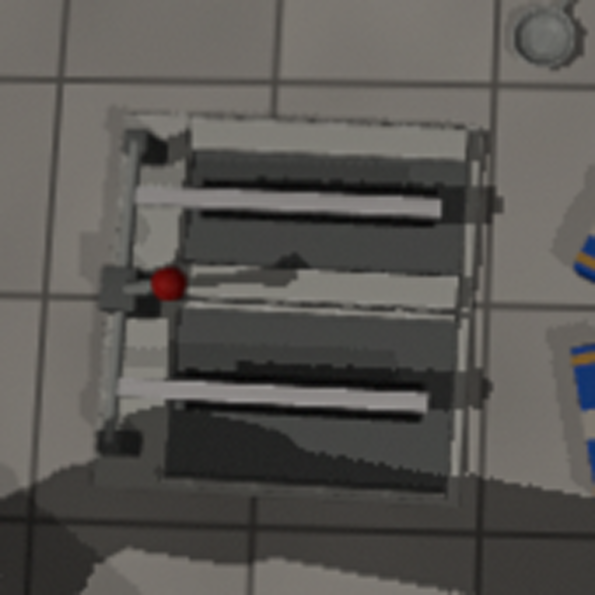

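View pics/hm.png

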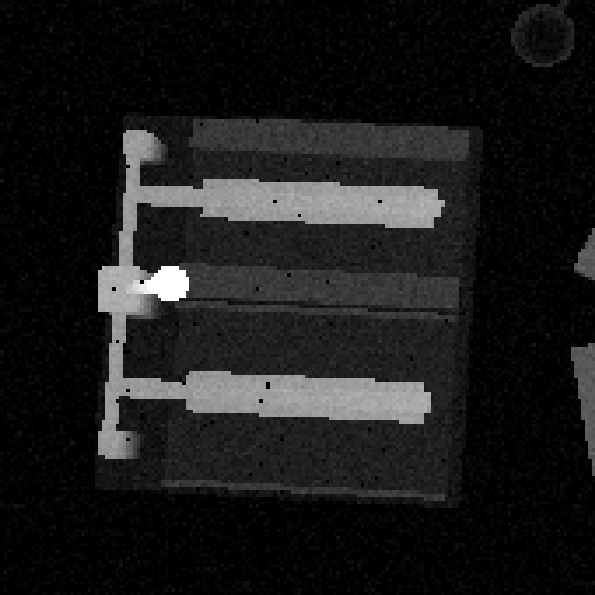

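```bash
python3 - <<'E'
from h import *
for n in ["top","scene"]:
    c,p,d=look(n); W=cloud(c,d)
    reg=(W[...,1]>-0.01)&(W[...,1]<.35)&(W[...,0]>.3)&(W[...,0]<.75)
    for nm,lo,hi in [("foot",.05,.078),("rail",.019,.034),("base",.004,.09)]:
        m=(reg&(W[...,2]>lo)&(W[...,2]<hi)).astype(np.uint8)
        k,l,s,_=cv2.connectedComponentsWithStats(m,connectivity=4)
        for i in range(1,k):
            if s[i,4]<150: continue
            P=W[l==i]
            if nm=="foot":
                # split
                for lo_,hi_ in [(.35,.5),(.56,.72)]:
                    Q=P[(P[:,0]>lo_)&(P[:,0]<hi_)&(P[:,1]<.22)]
                    if len(Q)<100: continue
                    (x,y),(a,b),t=cv2.minAreaRect(Q[:,:2].astype(np.float32)*1000)
                    f=np.polyfit(Q[:,1],Q[:,0],1)
                    print(n,nm,np.round((x,y,a,b,t),1),"dx/dy",f[0],"x at y=.1",np.polyval(f,.1),"ymin",Q[:,1].min(),"z",np.median(Q[:,2]))
            else:
                (x,y),(a,b),t=cv2.minAreaRect(P[:,:2].astype(np.float32)*1000)
                print(n,nm,s[i,4],np.round((x,y,a,b,t),1),"z",np.median(P[:,2]))
E
```

```text
top foot [462.7 149.4 141.4  30.1  88.4] dx/dy 0.027297230189543383 x at y=.1 0.4611759248396905 ymin 0.07872362135471297 z 0.06277328255598502
top foot [609.3 147.3 145.   31.1  88.1] dx/dy 0.029144459118323904 x at y=.1 0.6073981988648309 ymin 0.07478182957388604 z 0.06261815478521882
top rail 681 [668.1 173.4 220.4  26.6  88.6] z 0.022591303714570188
top rail 678 [551.2 176.5 218.6  25.8  88.3] z 0.022722686931879954
top base 11181 [537.3 202.9 297.1 305.5  88.7] z 0.013872567756236132
scene foot [464.1 149.5 141.4  32.3  88.6] dx/dy 0.030687762321118216 x at y=.1 0.46302382065966285 ymin 0.0789883273934534 z 0.06251809611611803
scene foot [609.6 146.7 145.6  31.   88.6] dx/dy 0.023410788865163325 x at y=.1 0.609099240033532 ymin 0.07388375279540815 z 0.0620508094106641
scene rail 669 [552.6 176.3 223.1  26.2  88.3] z 0.022152697844861402
scene rail 689 [668.2 173.5 222.   26.2  89.3] z 0.022091826090478328
scene base 10924 [536.  202.3 295.3 304.3  89. ] z 0.013536245713116513
```

```bash
cat >> h.py <<'E'
from scipy.spatial.transform import Rotation as Ro
def Rt(head):
    a=np.radians(head); x=np.array([np.cos(a),np.sin(a),0]); z=np.array([0,0,-1.]); y=np.cross(z,x)
    return np.stack([x,y,z],1)
def plan(*tgts):
    """tgts: (x,y,z,head). prints rotvec(deg) then shifts in tool axes after the turn"""
    o=bot.get_obs(); R=q2R(o['tool_rot']); p=np.array(o['eef_pos'])
    print("t",round(o['t'],2),"p",np.round(p,4),"head",np.round(np.degrees(np.arctan2(R[1,0],R[0,0])),2),"w",round(o['gripper_width'],3),"F",np.round(o['contact_force'],1),"q7",round(o['q'][6],2))
    for x,y,z,h in tgts:
        Rn=Rt(h); rv=np.degrees(Ro.from_matrix(R.T@Rn).as_rotvec()); s=Rn.T@(np.array([x,y,z])-p)
        print("  ->",(x,y,z,h),"turn",np.round(rv,2),"n>=%.1f"%(np.abs(rv).max()/10.7),"shift mm",np.round(s*1000,1),"n>=%.1f"%(np.linalg.norm(s)/.0625))
        R=Rn;p=np.array([x,y,z])
E
python3 -c "
from h import *
plan((.538,.215,.2,88.45),(.538,.215,.118,88.45),(.538,.348,.118,88.45))"
```

```text
t 0.35 p [0.2651 0.6206 0.2451] head 156.87 w 0.998 F [-0.9  0.4  0.1] q7 -0.08
  -> (0.538, 0.215, 0.2, 88.45) turn [-2.000e-02  1.000e-02  6.842e+01] n>=6.4 shift mm [-398.1  283.7   45.1] n>=7.9
  -> (0.538, 0.215, 0.118, 88.45) turn [0. 0. 0.] n>=0.0 shift mm [ 0.  0. 82.] n>=1.3
  -> (0.538, 0.348, 0.118, 88.45) turn [0. 0. 0.] n>=0.0 shift mm [133.   -3.6   0. ] n>=2.1
```

```bash
python3 -m crank '[[[0,0,0],[0,0,9.77],0],[[0,0,0],[0,0,9.77],0],[[0,0,0],[0,0,9.77],0],[[0,0,0],[0,0,9.77],0],[[0,0,0],[0,0,9.77],0],[[0,0,0],[0,0,9.77],0],[[0,0,0],[0,0,9.8],0]]' 40; python3 -m crank '[[[-0.04,0.028,0.004],[0,0,0],0],[[-0.04,0.028,0.004],[0,0,0],0],[[-0.04,0.028,0.004],[0,0,0],0],[[-0.04,0.028,0.004],[0,0,0],0],[[-0.04,0.028,0.004],[0,0,0],0],[[-0.04,0.028,0.004],[0,0,0],0],[[-0.04,0.028,0.004],[0,0,0],0],[[-0.04,0.028,0.004],[0,0,0],0],[[-0.04,0.028,0.004],[0,0,0],0],[[-0.038,0.0317,0.009],[0,0,0],0]]';python3 -c "
from h import *
plan((.538,.215,.118,88.45))"
```

```text
t: 1.23
eef_pos: [0.2651, 0.6207, 0.2453]
tool_rot: [-0.0, 0.719, 0.695, -0.0]
contact_force: [0.6, 0.6, 0.1]
gripper_width: 0.003
t: 2.48
eef_pos: [0.5389, 0.2141, 0.2007]
tool_rot: [-0.0, 0.717, 0.698, 0.001]
contact_force: [1.0, -0.2, -0.2]
gripper_width: -0.001
t 2.48 p [0.5389 0.2141 0.2007] head 88.47 w -0.001 F [ 1.  -0.2 -0.2] q7 -0.34
  -> (0.538, 0.215, 0.118, 88.45) turn [ 0.05 -0.06  0.02] n>=0.0 shift mm [ 0.9 -0.9 82.7] n>=1.3
```

Very accurate. Look with the wrist and descend, then push in small steps.

```bash
python3 -m crank '[[[0,0,0.041],[0,0,0],0],[[0,0,0.041],[0,0,0],0],[[0.01,0,0],[0,0,0],0],[[0.015,0,0],[0,0,0],0],[[0.015,0,0],[0,0,0],0],[[0.015,0,0],[0,0,0],0]]'; python3 -c "
from h import *
plan((.541,.348,.118,88.45)); look('scene','s1')"
```

```text
t: 3.22
eef_pos: [0.5412, 0.2697, 0.1211]
tool_rot: [0.001, 0.717, 0.697, 0.001]
contact_force: [-0.8, -4.5, 2.7]
gripper_width: 0.003
t 3.23 p [0.5412 0.2697 0.1211] head 88.36 w 0.003 F [-0.8 -4.5  2.7] q7 -0.37
  -> (0.541, 0.348, 0.118, 88.45) turn [ 0.18  0.01 -0.09] n>=0.0 shift mm [78.3 -2.4  3.1] n>=1.3
```

View pics/s1.png

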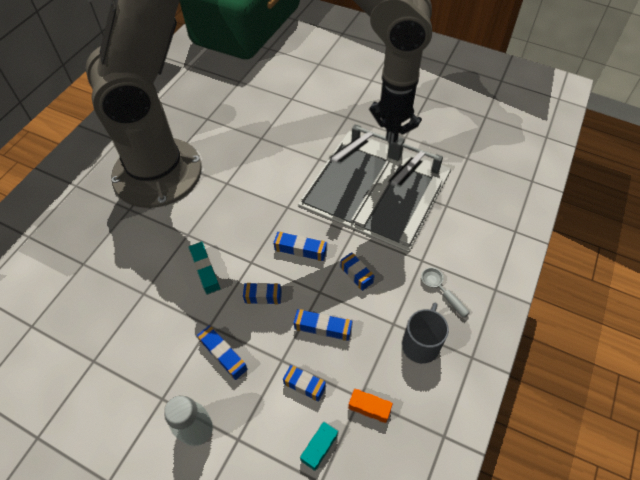

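The scene picture shows the feet lifting, about (350,150) and (410,165), with the gripper between them. I'll keep pushing.

```bash
python3 -m crank '[[[0.012,0,0],[0,0,0],0],[[0.012,0,0],[0,0,0],0],[[0.012,0,0],[0,0,0],0],[[0.012,0,0],[0,0,0],0],[[0.012,0,0],[0,0,0],0]]'; python3 -m crank '[[[0.008,0,0],[0,0,0],0],[[0.006,0,0],[0,0,0],0],[[0.003,0,0],[0,0,0],0],[[0.001,0,0],[0,0,0],0]]'; python3 -c "
from h import *
plan((.541,.348,.118,88.45)); look('scene','s2')"
```

```text
t: 3.9
eef_pos: [0.5405, 0.3302, 0.1176]
tool_rot: [0.0, 0.717, 0.697, -0.001]
contact_force: [-0.6, -4.7, -0.3]
gripper_width: 0.0
t: 4.4
eef_pos: [0.5416, 0.3483, 0.1184]
tool_rot: [-0.0, 0.717, 0.697, 0.0]
contact_force: [-0.7, -3.6, 0.5]
gripper_width: -0.0
t 4.4 p [0.5416 0.3483 0.1184] head 88.45 w -0.0 F [-0.7 -3.6  0.5] q7 -0.47
  -> (0.541, 0.348, 0.118, 88.45) turn [-0.   -0.01 -0.  ] n>=0.0 shift mm [-0.3 -0.6  0.4] n>=0.0
```

View pics/s2.png

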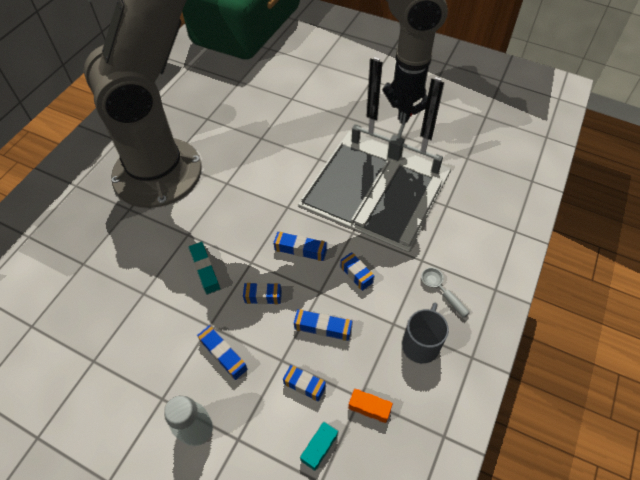

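The feet are almost upright. I'll push gently on until the stop is felt.

```bash
for i in 1 2 3; do python3 -m crank '[[[0.0015,0,0],[0,0,0],0],[[0,0,0],[0,0,0],0]]' | grep -E "eef|contact"; done
```

```text
eef_pos: [0.5418, 0.3494, 0.1184]
contact_force: [-0.7, -3.1, 0.5]
eef_pos: [0.5418, 0.3495, 0.1183]
contact_force: [-1.7, -6.0, 2.2]
eef_pos: [0.5419, 0.3496, 0.1183]
contact_force: [-2.0, -8.7, 3.5]
```

The stop is felt at y = 0.3495: the force rises and the tool doesn't move. I'll retreat between the feet.

```bash
python3 -m crank '[[[0.001,0,0],[0,0,0],0],[[0,0,0],[0,0,0],0],[[-0.01,0,0],[0,0,0],0],[[-0.03,0,0],[0,0,0],0],[[-0.05,0,0],[0,0,0],0],[[-0.05,0,0],[0,0,0],0],[[-0.06,0,-0.04],[0,0,0],0.05],[[-0.06,0,-0.02],[0,0,0],0.06]]'; python3 - <<'E'
from h import *
c,p,d=look('scene','s3'); 
for r in sleeves(c,p,d): print(np.round(r,3))
W=cloud(c,d); hsv=cv2.cvtColor(p,cv2.COLOR_RGB2HSV)
red=((hsv[...,0]<5)|(hsv[...,0]>175))&(hsv[...,1]>180)&(hsv[...,2]>60)&(W[...,2]>0.05)&(W[...,2]<.3)
print("red",np.nanmedian(W[red],0))
P=W[(W[...,1]>.2)&(W[...,1]<.4)&(W[...,2]>.16)&(W[...,2]<.32)&(W[...,0]>.42)&(W[...,0]<.66)]
print(len(P)); 
for lo,hi in[(.42,.5),(.58,.66)]:
    Q=P[(P[:,0]>lo)&(P[:,0]<hi)]; print(len(Q),np.polyfit(Q[:,2],Q[:,1],1),Q.min(0),Q.max(0))
plan((.585,-.206,.12,180))
E
```

```text
t: 6.2
eef_pos: [0.5361, 0.1023, 0.1744]
tool_rot: [0.0, 0.716, 0.698, 0.002]
contact_force: [1.3, -0.3, 0.4]
gripper_width: 0.42
[ 4.52000e-01 -5.00000e-02  1.14710e+01  1.20535e+02  3.94730e+01
  3.40000e-02]
[ 5.9700e-01 -5.5000e-02 -2.6123e+01  8.3494e+01  3.7103e+01  3.4000e-02]
[ 4.3300e-01 -1.9700e-01  2.4384e+01  8.0931e+01  3.8172e+01  3.4000e-02]
[ 5.86000e-01 -2.06000e-01  1.31150e+01  1.19992e+02  3.74620e+01
  3.40000e-02]
[ 4.26000e-01 -3.51000e-01 -2.04420e+01  1.20735e+02  3.51860e+01
  3.40000e-02]
[ 6.0800e-01 -3.3500e-01 -3.0000e-01  8.0405e+01  3.6248e+01  3.4000e-02]
red [0.54427952 0.3661531  0.12185684]
611Traceback (most recent call last):
  File "<stdin>", line 10, in <module>
    raise TypeError("expected non-empty vector for x")
TypeError: expected non-empty vector for x
```

View pics/s3.png

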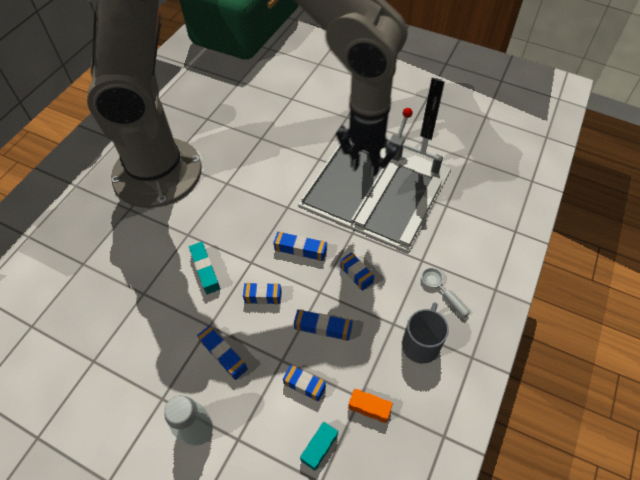

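```bash
python3 -c "
from h import *
plan((.4515,-.0505,.12,11.4),(.4515,-.0505,.02,11.4))"
```

```text
t 6.25 p [0.5366 0.092  0.1767] head 87.9 w 0.502 F [-0.6 -7.9  0.9] q7 -0.13
  -> (0.4515, -0.0505, 0.12, 11.4) turn [ 0.33 -0.16 76.5 ] n>=7.1 shift mm [-111.6  122.8   56.7] n>=2.8
  -> (0.4515, -0.0505, 0.02, 11.4) turn [0. 0. 0.] n>=0.0 shift mm [  0.   0. 100.] n>=1.6
```

```bash
python3 -m crank '[[[0,0,0],[0,0,9.56],0.06],[[0,0,0],[0,0,9.56],0.06],[[0,0,0],[0,0,9.56],0.06],[[0,0,0],[0,0,9.56],0.06],[[0,0,0],[0,0,9.56],0.06],[[0,0,0],[0,0,9.56],0.06],[[0,0,0],[0,0,9.56],0.06],[[0,0,0],[0,0,9.56],0.06]]' 60 >/dev/null;  python3 -m crank '[[[-0.037,0.041,0.015],[0,0,0],0.06],[[-0.037,0.041,0.015],[0,0,0],0.06],[[-0.037,0.041,0.015],[0,0,0],0.06],[[0,0,0],[0,0,0],0.06]]'; python3 - <<'E'
from h import *
plan((.4515,-.0505,.02,11.4))
c,p,d=look('wrist','w1')
for r in sleeves(c,p,d): print(np.round(r,3))
c,p,d=look('scene','s4'); W=cloud(c,d); hsv=cv2.cvtColor(p,cv2.COLOR_RGB2HSV)
red=((hsv[...,0]<5)|(hsv[...,0]>175))&(hsv[...,1]>180)&(hsv[...,2]>60)&(W[...,2]>0.05)&(W[...,2]<.3)
v,u=np.nonzero(red); print("red",u.mean(),v.mean(),proj(c,[.542,.372,.114]),np.nanmedian(W[red],0))
E
```

```text
t: 7.75
eef_pos: [0.4493, -0.0436, 0.1271]
tool_rot: [-0.0, 0.995, 0.101, -0.001]
contact_force: [0.7, -0.1, 0.3]
gripper_width: 0.705
t 7.75 p [ 0.4493 -0.0436  0.1271] head 11.6 w 0.705 F [ 0.7 -0.1  0.3] q7 -1.01
  -> (0.4515, -0.0505, 0.02, 11.4) turn [-0.04  0.08  0.2 ] n>=0.0 shift mm [  0.8   7.1 107.1] n>=1.7
[ 5.7500e-01 -4.3000e-02  6.4044e+01  3.4564e+01  3.2098e+01  3.3000e-02]
[ 5.4000e-01 -1.9800e-01  1.6370e+01  3.5392e+01  3.8700e+00  2.4000e-02]
[ 4.5200e-01 -4.9000e-02  1.1394e+01  1.1992e+02  3.4589e+01  3.3000e-02]
[ 4.3400e-01 -1.9500e-01  2.4808e+01  8.1004e+01  3.6212e+01  3.3000e-02]
red 407.3333333333333 111.9298245614035 [[406.80674964 112.44314866]] [0.54470198 0.36530134 0.12192224]
```

View pics/w1.png

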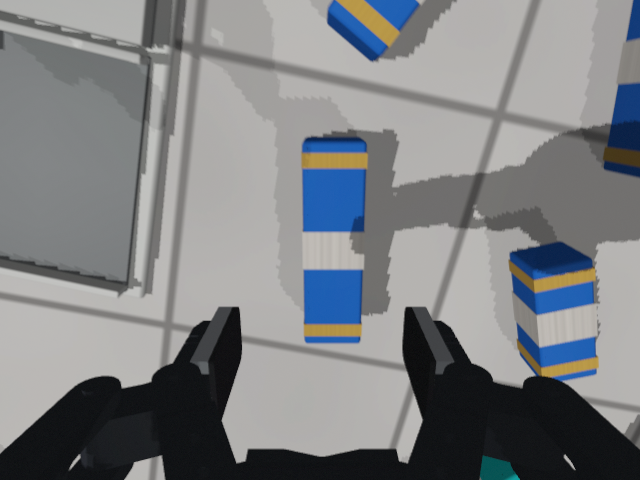

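View pics/s4.png

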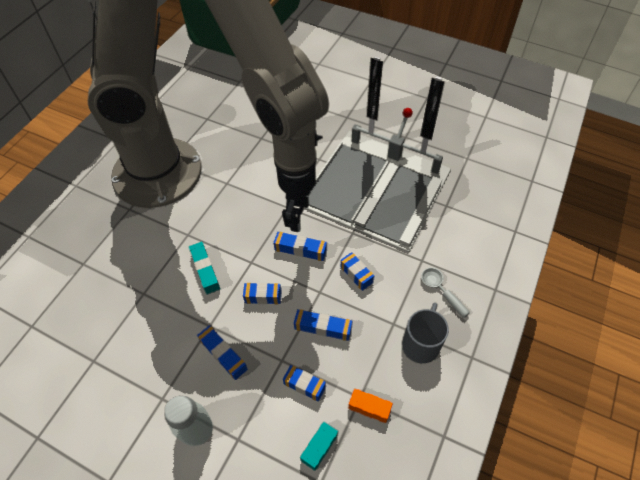

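The knob's measured pixel, (407.3,111.9), matches the fully-up prediction of (406.8,112.4), and both feet stand upright. The wrist view shows the sleeve centred between the jaws. Next I grasp.

```bash
python3 -m crank '[[[0.001,0.0065,0.035],[0,0,0],0.06],[[0,0,0.036],[0,0,0],0.06],[[0,0,0.035],[0,0,0],0.06],[[0,0,0],[0,0,0],0.03],[[0,0,0],[0,0,0],0.02],[[0,0,0],[0,0,0],0.02],[[0,0,0],[0,0,0],0.02]]' 60; python3 -m crank '[[[0,0,-0.02],[0,0,0],0.02],[[0,0,-0.04],[0,0,0],0.02],[[0,0,-0.04],[0,0,0],0.02],[[0,0,0],[0,0,0],0.02]]'; python3 - <<'E'
from h import *
plan((.4655,.2385,.12,-1.55),(.4655,.2385,.035,-1.55))
look('wrist','w2')
E
```

```text
t: 8.72
eef_pos: [0.4549, -0.0468, 0.0226]
tool_rot: [-0.0, 0.995, 0.104, 0.001]
contact_force: [-0.2, 0.2, -0.4]
gripper_width: 0.384
t: 9.22
eef_pos: [0.4561, -0.0468, 0.1242]
tool_rot: [-0.0, 0.995, 0.104, 0.003]
contact_force: [0.2, -0.2, -1.6]
gripper_width: 0.392
t 9.22 p [ 0.4561 -0.0468  0.1242] head 11.98 w 0.392 F [ 0.2 -0.2 -1.6] q7 -0.97
  -> (0.4655, 0.2385, 0.12, -1.55) turn [-0.06 -0.34 13.53] n>=1.3 shift mm [   1.7 -285.5    4.2] n>=4.6
  -> (0.4655, 0.2385, 0.035, -1.55) turn [0. 0. 0.] n>=0.0 shift mm [ 0.  0. 85.] n>=1.4
```

View pics/w2.png

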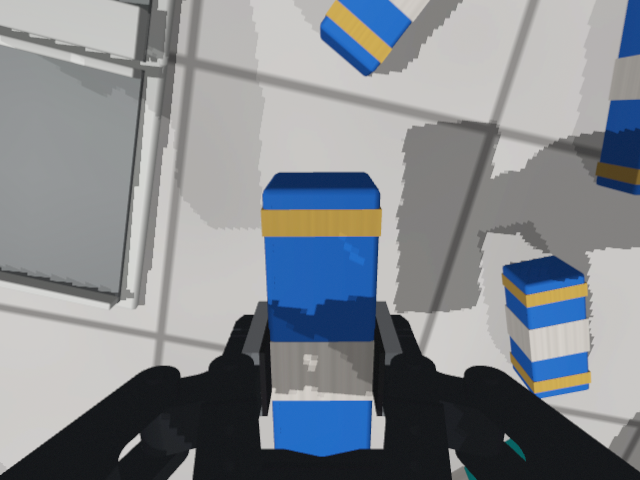

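```bash
cat >> h.py <<'E'
def held(name=None,half=60):
    o=bot.get_obs(); R=q2R(o['tool_rot']); t=np.array(o['eef_pos'])
    c,p,d=look('wrist',name); W=cloud(c,d); T=(W-t)@R
    hsv=cv2.cvtColor(p,cv2.COLOR_RGB2HSV)
    blue=(hsv[...,0]>100)&(hsv[...,0]<130)&(hsv[...,1]>120)
    m=(T[...,2]>-.03)&(T[...,2]<.03)&(np.abs(T[...,1])<.03)&(np.abs(T[...,0])<.09)&blue
    top=np.nanmedian(T[m][:,2]); 
    mm=m&(T[...,2]<top+.004)
    P=T[mm]; xe=np.percentile(P[:,0],99.7); 
    Q=P[(P[:,0]>xe-.03)]
    ang=[]
    for s in (0,): 
        # edges: y min / max as function of x
        b=np.round(Q[:,0],3); E=[(x,Q[b==x,1].min(),Q[b==x,1].max()) for x in np.unique(b)[3:-3]]
        E=np.array(E); mid=(E[:,1]+E[:,2])/2
        ang=np.degrees(np.arctan(np.polyfit(E[:,0],mid,1)[0]))
    print("held: n",mm.sum(),"top z_tool",round(top,4),"far end x",round(xe,4),"centre x_tool ~ %.1f mm"%(xe*1000-half),"y mid %.1f"%(mid.mean()*1000),"ang",round(ang,1))
E
python3 - <<'E'
from h import *
held('w3')
plan((.4655,.2385,.12,-1.55))
E
```

```text
held: n 18982 top z_tool -0.0113 far end x 0.0563 centre x_tool ~ -3.7 mm y mid -0.4 ang 0.0
t 9.32 p [ 0.4542 -0.0465  0.1218] head 12.0 w 0.388 F [-0.1  0.1 -0.7] q7 -0.97
  -> (0.4655, 0.2385, 0.12, -1.55) turn [-0.05 -0.06 13.55] n>=1.3 shift mm [   3.6 -285.2    1.8] n>=4.6
```

```bash
python3 -m crank '[[[0,0,0],[0,0,6.8],0.02],[[0,0,0],[0,0,6.75],0.02],[[0.0013,-0.057,0],[0,0,0],0.02],[[0.0013,-0.057,0],[0,0,0],0.02],[[0.0013,-0.057,0],[0,0,0],0.02],[[0.0013,-0.057,0],[0,0,0],0.02],[[0.0013,-0.057,0],[0,0,0],0.02],[[0,0,0],[0,0,0],0.02]]' >/dev/null; python3 - <<'E'
from h import *
plan((.4685,.2385,.0355,-1.55))
held('w4')
look('scene','s5')
E
```

```text
t 10.32 p [0.4676 0.2412 0.1201] head -1.17 w 0.386 F [-0.1 -1.2 -0.3] q7 -1.69
  -> (0.4685, 0.2385, 0.0355, -1.55) turn [0.07 0.07 0.38] n>=0.0 shift mm [ 1.   2.7 84.6] n>=1.4
held: n 19005 top z_tool -0.0113 far end x 0.0563 centre x_tool ~ -3.7 mm y mid -0.3 ang -0.3
```

View pics/w4.png

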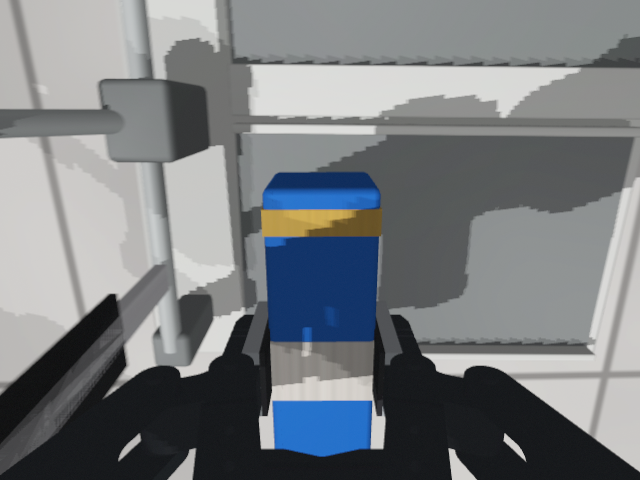

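View pics/s5.png

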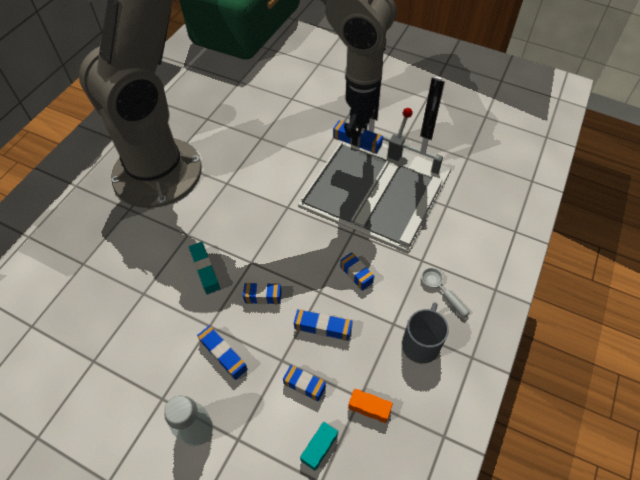

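```bash
python3 - <<'E'
from h import *
c,p,d=look('wrist'); W=cloud(c,d)
for u in (450,560):
    for v in range(56,150,3): 
        print(u,v,p[v,u],np.round(W[v,u]*1000,0)) if u==560 else None
for v in (240,): 
    for u in range(230,262,3): print(u,v,p[v,u],np.round(W[v,u]*1000))
E
```

```text
560 56 [138 142 141] [567. 109.  12.]
560 59 [121 125 125] [566. 108.  11.]
560 62 [121 125 125] [565. 108.  12.]
560 65 [115 115 114] [563. 108.  12.]
560 68 [214 215 213] [561. 113.  21.]
560 71 [215 215 213] [560. 113.  21.]
560 74 [214 216 213] [558. 113.  22.]
560 77 [142 144 141] [557. 112.  21.]
560 80 [141 143 140] [555. 112.  20.]
560 83 [141 143 141] [554. 112.  21.]
560 86 [143 143 141] [552. 112.  21.]
560 89 [142 143 141] [551. 112.  22.]
560 92 [143 143 141] [549. 112.  22.]
560 95 [143 143 141] [548. 111.  22.]
560 98 [143 144 141] [547. 111.  21.]
560 101 [143 143 141] [545. 110.  21.]
560 104 [142 143 141] [544. 110.  21.]
560 107 [143 144 142] [542. 110.  21.]
560 110 [143 143 143] [541. 109.  20.]
560 113 [144 143 142] [539. 110.  21.]
560 116 [131 131 129] [538. 109.  20.]
560 119 [111 112 110] [536. 102.   7.]
560 122 [111 112 110] [534. 101.   6.]
560 125 [111 111 109] [533. 108.  19.]
560 128 [142 142 140] [532. 109.  22.]
560 131 [145 146 144] [530. 109.  22.]
560 134 [122 123 122] [528. 108.  20.]
560 137 [84 87 88] [526. 103.  12.]
560 140 [85 88 88] [524. 102.  11.]
560 143 [84 88 87] [523. 102.  11.]
560 146 [84 88 88] [521. 102.  12.]
560 149 [84 88 87] [520. 102.  12.]
230 240 [105 105 104] [470. 292.   6.]
233 240 [65 65 66] [472. 289.  11.]
236 240 [128 130 132] [472. 287.  11.]
239 240 [128 131 132] [472. 285.  12.]
242 240 [128 130 131] [472. 283.  12.]
245 240 [127 131 132] [472. 281.  12.]
248 240 [128 130 132] [472. 280.  12.]
251 240 [128 130 132] [472. 278.  12.]
254 240 [143 145 146] [472. 276.  12.]
257 240 [142 145 146] [471. 275.  10.]
260 240 [141 145 145] [471. 273.  11.]
```

The wrist depth puts the rails and row end within 1–2 mm of the caddy model. I'll lower the sleeve.

```bash
python3 -m crank '[[[0.001,0.0027,0.03],[0,0,0.3],0.02],[[0,0,0.03],[0,0,0],0.02],[[0,0,0.016],[0,0,0],0.02],[[0,0,0.004],[0,0,0],0.02],[[0,0,0],[0,0,0],0.02]]'; python3 - <<'E'
from h import *
plan((.4685,.2385,.0355,-1.55))
E
```

```text
t: 11.1
eef_pos: [0.4699, 0.2344, 0.0422]
tool_rot: [-0.0, 1.0, -0.017, 0.0]
contact_force: [-0.2, 0.0, -1.7]
gripper_width: 0.387
t 11.1 p [0.4699 0.2344 0.0422] head -1.95 w 0.387 F [-0.2  0.  -1.7] q7 -1.58
  -> (0.4685, 0.2385, 0.0355, -1.55) turn [-0.01 -0.03 -0.4 ] n>=0.0 shift mm [-1.5 -4.1  6.7] n>=0.1
```

```bash
python3 -m crank '[[[-0.001,-0.003,0.004],[0,0,-0.3],0.02],[[0,0,0.001],[0,0,0],0.02],[[0,0,0],[0,0,0],0.02]]';python3 -m crank '[[[0,0,0.001],[0,0,0],0.02],[[0,0,0.0005],[0,0,0],0.02],[[0,0,0],[0,0,0],0.02]]'; python3 - <<'E'
from h import *
plan((.4685,.2385,.0355,-1.55))
E
```

```text
t: 11.48
eef_pos: [0.4686, 0.2382, 0.0369]
tool_rot: [-0.0, 1.0, -0.014, 0.0]
contact_force: [0.4, -0.4, -1.6]
gripper_width: 0.385
t: 11.85
eef_pos: [0.4686, 0.2379, 0.0352]
tool_rot: [0.0, 1.0, -0.014, -0.0]
contact_force: [-0.3, -0.5, -0.3]
gripper_width: 0.388
t 11.85 p [0.4686 0.2379 0.0352] head -1.59 w 0.388 F [-0.3 -0.5 -0.3] q7 -1.57
  -> (0.4685, 0.2385, 0.0355, -1.55) turn [ 0.    0.   -0.04] n>=0.0 shift mm [-0.1 -0.6 -0.3] n>=0.0
```

```bash
python3 -m crank '[[[0,0,0.0008],[0,0,0],0.02],[[0,0,0],[0,0,0],0.02],[[0,0,0],[0,0,0],0.044],[[0,0,0],[0,0,0],0.044],[[0,0,-0.01],[0,0,0],0.044],[[0,0,-0.04],[0,0,0],0.05],[[0,0,-0.04],[0,0,0],0.06]]'; python3 - <<'E'
from h import *
look('wrist','w5')
plan((.4335,-.197,.12,24.4),(.4335,-.197,.02,24.4))
c,p,d=look('top','t5')
for r in sleeves(c,p,d,.02,.06): print(np.round(r,3))
E
```

```text
t: 12.72
eef_pos: [0.4685, 0.2376, 0.1259]
tool_rot: [0.0, 1.0, -0.014, -0.0]
contact_force: [-0.5, 0.4, -0.5]
gripper_width: 0.703
t 12.78 p [0.4712 0.2384 0.1302] head -1.68 w 0.702 F [ 1.9 -0.3  2.2] q7 -1.69
  -> (0.4335, -0.197, 0.12, 24.4) turn [ -0.15  -0.32 -26.08] n>=2.4 shift mm [-214.2  380.9   10.2] n>=7.0
  -> (0.4335, -0.197, 0.02, 24.4) turn [0. 0. 0.] n>=0.0 shift mm [  0.   0. 100.] n>=1.6
[ 5.85000e-01 -2.06000e-01  1.29950e+01  1.20381e+02  3.48030e+01
  3.50000e-02]
[ 6.0800e-01 -3.3400e-01 -6.5800e-01  8.0754e+01  3.6471e+01  3.5000e-02]
[ 5.9700e-01 -5.5000e-02 -2.6276e+01  8.0467e+01  3.4863e+01  3.5000e-02]
[ 5.0900e-01  2.3600e-01 -8.8887e+01  3.3954e+01  2.9550e+01  4.6000e-02]
[ 4.25000e-01 -3.50000e-01 -2.04390e+01  1.20318e+02  3.68840e+01
  3.50000e-02]
[ 4.3300e-01 -1.9700e-01  2.4884e+01  8.0098e+01  3.4454e+01  3.5000e-02]
[4.3300e-01 2.3700e-01 1.0600e+00 5.8480e+01 3.4506e+01 4.6000e-02]
```

View pics/w5.png

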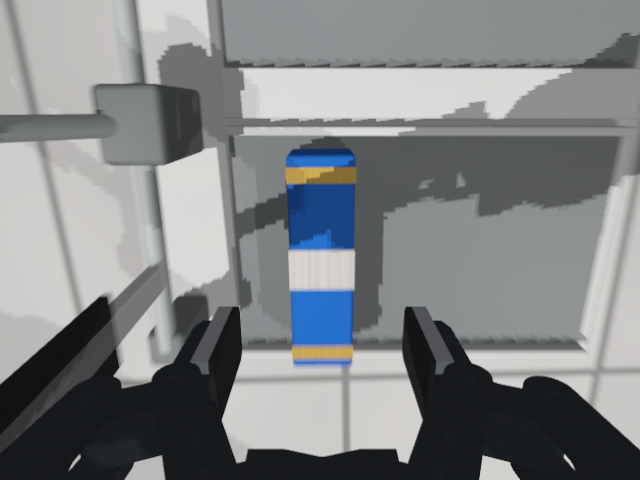

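```bash
python3 -c "
from h import *
plan((.585,-.206,.12,13.1),(.585,-.206,.02,13.1))"
```

```text
t 12.82 p [0.471  0.2388 0.1284] head -1.62 w 0.706 F [0.4 0.2 0.2] q7 -1.69
  -> (0.585, -0.206, 0.12, 13.1) turn [ -0.21  -0.33 -14.72] n>=1.4 shift mm [ 10.2 459.    8.4] n>=7.3
  -> (0.585, -0.206, 0.02, 13.1) turn [0. 0. 0.] n>=0.0 shift mm [  0.   0. 100.] n>=1.6
```

```bash
python3 -m crank '[[[0,0,0],[0,0,-7.4],0.06],[[0,0,0],[0,0,-7.4],0.06],[[0.0013,0.057,0],[0,0,0],0.06],[[0.0013,0.057,0],[0,0,0],0.06],[[0.0013,0.057,0],[0,0,0],0.06],[[0.0013,0.057,0],[0,0,0],0.06],[[0.0013,0.057,0],[0,0,0],0.06],[[0.0013,0.057,0],[0,0,0],0.06],[[0.0013,0.057,0],[0,0,0],0.06],[[0.0013,0.057,0.008],[0,0,0],0.06]]' >/dev/null; python3 -m crank '[[[0,0,0.02],[0,0,0],0.06],[[0,0,0],[0,0,0],0.06]]' > /dev/null;  python3 - <<'E'
from h import *
c,p,d=look('wrist')
for r in sleeves(c,p,d): print(np.round(r,3))
plan((.5855,-.206,.02,13.1))
E
```

```text
[ 5.9800e-01 -5.4000e-02 -2.6363e+01  8.0283e+01  3.5991e+01  3.3000e-02]
[ 5.86000e-01 -2.05000e-01  1.30210e+01  1.19762e+02  3.48460e+01
  3.30000e-02]
[ 6.0800e-01 -3.3400e-01 -1.0590e+00  7.9576e+01  3.6806e+01  3.3000e-02]
[ 4.6500e-01 -1.8600e-01 -6.8860e+01  2.7320e+01  1.9134e+01  3.0000e-02]
t 14.38 p [ 0.5821 -0.202   0.0954] head 13.28 w 0.704 F [ 0.1 -0.2 -0.5] q7 -0.65
  -> (0.5855, -0.206, 0.02, 13.1) turn [-0.12  0.12  0.17] n>=0.0 shift mm [ 2.4  4.7 75.4] n>=1.2
```

```bash
python3 -m crank '[[[0.0025,0.0047,0.025],[0,0,0],0.06],[[0,0,0.025],[0,0,0],0.06],[[0,0,0.025],[0,0,0],0.06],[[0,0,0],[0,0,0],0.03],[[0,0,0],[0,0,0],0.02],[[0,0,0],[0,0,0],0.02],[[0,0,0],[0,0,0],0.02]]' 60; python3 -m crank '[[[0,0,-0.02],[0,0,0],0.02],[[0,0,-0.04],[0,0,0],0.02],[[0,0,-0.04],[0,0,0],0.02],[[0,0,0],[0,0,0],0.02]]'>/dev/null; python3 - <<'E'
from h import *
held('w6')
plan((.464,.1785,.12,-1.55),(.464,.1785,.036,-1.55))
E
```

```text
t: 15.25
eef_pos: [0.5869, -0.2076, 0.0222]
tool_rot: [0.0, 0.993, 0.115, 0.001]
contact_force: [0.1, -0.5, -1.4]
gripper_width: 0.388
held: n 20174 top z_tool -0.0113 far end x 0.06 centre x_tool ~ -0.0 mm y mid -0.2 ang -0.0
t 15.8 p [ 0.5875 -0.2081  0.1239] head 13.2 w 0.385 F [-0.  -0.  -0.8] q7 -0.66
  -> (0.464, 0.1785, 0.12, -1.55) turn [ 0.05 -0.22 14.75] n>=1.4 shift mm [-133.9 -383.1    3.9] n>=6.5
  -> (0.464, 0.1785, 0.036, -1.55) turn [0. 0. 0.] n>=0.0 shift mm [ 0.  0. 84.] n>=1.3
```

```bash
python3 -m crank '[[[0,0,0],[0,0,7.4],0.02],[[0,0,0],[0,0,7.35],0.02],[[-0.0167,-0.0479,0],[0,0,0],0.02],[[-0.0167,-0.0479,0],[0,0,0],0.02],[[-0.0167,-0.0479,0],[0,0,0],0.02],[[-0.0167,-0.0479,0],[0,0,0],0.02],[[-0.0167,-0.0479,0],[0,0,0],0.02],[[-0.0167,-0.0479,0],[0,0,0],0.02],[[-0.0167,-0.0479,0],[0,0,0],0.02],[[-0.0167,-0.0479,0],[0,0,0],0.02]]' >/dev/null; python3 -m crank '[[[0,0,0.03],[0,0,0],0.02],[[0,0,0.02],[0,0,0],0.02],[[0,0,0],[0,0,0],0.02]]';  python3 - <<'E'
from h import *
held('w7')
plan((.4645,.1785,.0355,-1.55))
E
```

```text
t: 17.42
eef_pos: [0.4616, 0.1784, 0.0701]
tool_rot: [0.001, 1.0, -0.013, -0.002]
contact_force: [0.5, 1.0, -0.1]
gripper_width: 0.386
held: n 20328 top z_tool -0.0113 far end x 0.0599 centre x_tool ~ -0.1 mm y mid -0.2 ang 0.1
t 17.48 p [0.4625 0.1784 0.071 ] head -1.57 w 0.389 F [ 0.6  0.3 -0.4] q7 -1.49
  -> (0.4645, 0.1785, 0.0355, -1.55) turn [ 0.07  0.1  -0.02] n>=0.0 shift mm [ 2.  -0.1 35.5] n>=0.6
```

View pics/w7.png

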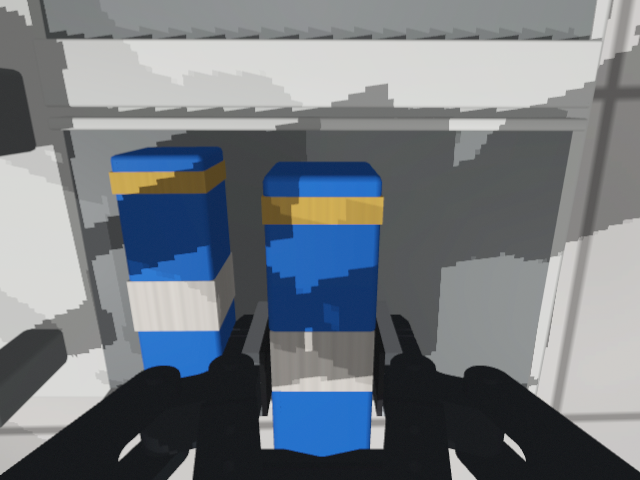

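```bash
python3 -m crank '[[[0.002,0,0.02],[0,0,0],0.02],[[0,0,0.013],[0,0,0],0.02],[[0,0,0],[0,0,0],0.02]]'; python3 -c "
from h import *
plan((.4645,.1785,.0355,-1.55))"
```

```text
t: 17.85
eef_pos: [0.4648, 0.1786, 0.0382]
tool_rot: [0.0, 1.0, -0.014, -0.001]
contact_force: [0.5, -0.5, -0.8]
gripper_width: 0.384
t 17.85 p [0.4648 0.1786 0.0382] head -1.57 w 0.384 F [ 0.5 -0.5 -0.8] q7 -1.44
  -> (0.4645, 0.1785, 0.0355, -1.55) turn [ 0.03  0.06 -0.02] n>=0.0 shift mm [-0.3  0.1  2.7] n>=0.0
```

```bash
python3 -m crank '[[[0,0,0.002],[0,0,0],0.02],[[0,0,0.0015],[0,0,0],0.02],[[0,0,0],[0,0,0],0.02]]'; python3 -m crank '[[[0,0,0],[0,0,0],0.042],[[0,0,0],[0,0,0],0.042],[[0,0,-0.01],[0,0,0],0.042],[[0,0,-0.04],[0,0,0],0.044],[[0,0,-0.04],[0,0,0],0.06]]'; python3 - <<'E'
from h import *
c,p,d=look('wrist','w8')
for r in sleeves(c,p,d,.03,.06): print(np.round(r,3))
plan((.4255,-.351,.12,-20.4),(.4255,-.351,.02,-20.4))
E
```

```text
t: 18.23
eef_pos: [0.4653, 0.1791, 0.0351]
tool_rot: [-0.0, 1.0, -0.013, 0.0]
contact_force: [0.3, 0.4, -0.5]
gripper_width: 0.385
t: 18.85
eef_pos: [0.465, 0.1786, 0.1263]
tool_rot: [0.0, 1.0, -0.014, -0.0]
contact_force: [0.0, 1.6, 0.0]
gripper_width: 0.703
[ 4.65000e-01  1.79000e-01 -1.77600e+00  1.19826e+02  3.47120e+01
  4.50000e-02]
[ 4.65000e-01  2.38000e-01 -1.22400e+00  1.19531e+02  3.51920e+01
  4.50000e-02]
t 18.9 p [0.4677 0.179  0.1304] head -1.64 w 0.701 F [ 2.8 -0.8  2.3] q7 -1.58
  -> (0.4255, -0.351, 0.12, -20.4) turn [-0.22 -0.23 18.76] n>=1.8 shift mm [145.2 511.5  10.4] n>=8.5
  -> (0.4255, -0.351, 0.02, -20.4) turn [0. 0. 0.] n>=0.0 shift mm [  0.   0. 100.] n>=1.6
```

View pics/w8.png

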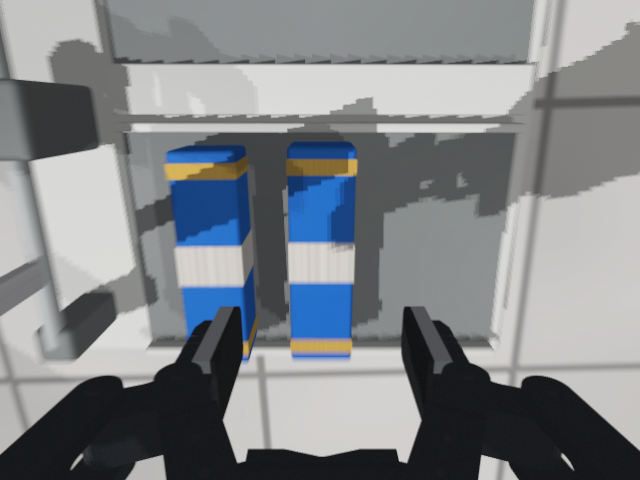

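```bash
python3 -m crank '[[[0,0,0],[0,0,9.4],0.06],[[0,0,0],[0,0,9.36],0.06],[[0.0145,0.0511,0],[0,0,0],0.06],[[0.0145,0.0511,0],[0,0,0],0.06],[[0.0145,0.0511,0],[0,0,0],0.06],[[0.0145,0.0511,0],[0,0,0],0.06],[[0.0145,0.0511,0],[0,0,0],0.06],[[0.0145,0.0511,0],[0,0,0],0.06],[[0.0145,0.0511,0],[0,0,0],0.06],[[0.0145,0.0511,0],[0,0,0],0.06]]' >/dev/null; python3 -m crank '[[[0.0145,0.0511,0],[0,0,0],0.06],[[0.0145,0.0511,0],[0,0,0],0.06],[[0,0,0.03],[0,0,0],0.06],[[0,0,0],[0,0,0],0.06]]' > /dev/null;  python3 - <<'E'
from h import *
c,p,d=look('wrist','w9')
for r in sleeves(c,p,d): print(np.round(r,3))
plan((.4255,-.351,.02,-20.4))
E
```

```text
[ 4.27000e-01 -3.51000e-01 -1.95820e+01  1.20085e+02  3.47200e+01
  3.30000e-02]
[ 4.2400e-01 -1.7400e-01  2.1238e+01  5.5953e+01  3.7632e+01  3.3000e-02]
t 20.7 p [ 0.4233 -0.3501  0.0949] head -20.32 w 0.703 F [-0.8 -0.7 -0.6] q7 -0.78
  -> (0.4255, -0.351, 0.02, -20.4) turn [-0.03  0.11  0.08] n>=0.0 shift mm [ 2.4  0.1 74.9] n>=1.2
```

```bash
python3 -m crank '[[[0.0035,0,0.025],[0,0,-0.5],0.06],[[0,0,0.025],[0,0,0],0.06],[[0,0,0.025],[0,0,0],0.06],[[0,0,0],[0,0,0],0.03],[[0,0,0],[0,0,0],0.02],[[0,0,0],[0,0,0],0.02],[[0,0,0],[0,0,0],0.02]]' 60; python3 -m crank '[[[0,0,-0.02],[0,0,0],0.02],[[0,0,-0.04],[0,0,0],0.02],[[0,0,-0.04],[0,0,0],0.02],[[0,0,0],[0,0,0],0.02]]'>/dev/null; python3 - <<'E'
from h import *
held('w10')
plan((.4635,.1185,.12,-1.55),(.463,.1185,.036,-1.55))
E
```

```text
t: 21.58
eef_pos: [0.4279, -0.3521, 0.0211]
tool_rot: [0.0, 0.985, -0.172, 0.001]
contact_force: [-0.3, 1.2, 6.8]
gripper_width: 0.391
held: n 19738 top z_tool -0.0122 far end x 0.0586 centre x_tool ~ -1.4 mm y mid -0.2 ang -0.1
t 22.12 p [ 0.4279 -0.3523  0.1219] head -19.8 w 0.389 F [-0.5  0.4 -0.9] q7 -0.8
  -> (0.4635, 0.1185, 0.12, -1.55) turn [  0.04  -0.19 -18.25] n>=1.7 shift mm [  22.8 -471.6    1.9] n>=7.6
  -> (0.463, 0.1185, 0.036, -1.55) turn [0. 0. 0.] n>=0.0 shift mm [-0.5  0.  84. ] n>=1.3
```

```bash
python3 -m crank '[[[0,0,0],[0,0,-9.1],0.02],[[0,0,0],[0,0,-9.1],0.02],[[0.0029,-0.059,0],[0,0,0],0.02],[[0.0029,-0.059,0],[0,0,0],0.02],[[0.0029,-0.059,0],[0,0,0],0.02],[[0.0029,-0.059,0],[0,0,0],0.02],[[0.0029,-0.059,0],[0,0,0],0.02],[[0.0029,-0.059,0],[0,0,0],0.02],[[0.0029,-0.059,0],[0,0,0],0.02],[[0.0029,-0.059,0],[0,0,0],0.02]]' >/dev/null; python3 -m crank '[[[0,0,0.03],[0,0,0],0.02],[[0,0,0.02],[0,0,0],0.02],[[0,0,0],[0,0,0],0.02]]';  python3 - <<'E'
from h import *
held('w11')
plan((.4643,.1185,.035,-1.55))
E
```

```text
t: 23.75
eef_pos: [0.4618, 0.1188, 0.0685]
tool_rot: [0.001, 1.0, -0.014, -0.002]
contact_force: [0.3, 0.6, 0.1]
gripper_width: 0.384
held: n 19974 top z_tool -0.0123 far end x 0.0586 centre x_tool ~ -1.4 mm y mid -0.4 ang -0.5
t 23.8 p [0.4628 0.1188 0.0694] head -1.63 w 0.386 F [-0.8 -0.4  0.1] q7 -1.41
  -> (0.4643, 0.1185, 0.035, -1.55) turn [ 0.07  0.11 -0.08] n>=0.0 shift mm [ 1.6  0.2 34.4] n>=0.6
```

```bash
python3 -m crank '[[[0.0015,0,0.02],[0,0,0],0.02],[[0,0,0.013],[0,0,0],0.02],[[0,0,0.001],[0,0,0],0.02],[[0,0,0.0012],[0,0,0],0.02],[[0,0,0],[0,0,0],0.02]]'; python3 -m crank '[[[0,0,0.0008],[0,0,0],0.02],[[0,0,0],[0,0,0],0.042],[[0,0,0],[0,0,0],0.042],[[0,0,-0.01],[0,0,0],0.042],[[0,0,-0.04],[0,0,0],0.044],[[0,0,-0.04],[0,0,0],0.06]]'; python3 - <<'E'
from h import *
c,p,d=look('wrist','w12')
for r in sleeves(c,p,d,.03,.06): print(np.round(r,3))
plan((.433,-.197,.12,24.5),(.433,-.197,.02,24.5))
E
```

```text
t: 24.42
eef_pos: [0.4653, 0.1194, 0.0351]
tool_rot: [-0.0, 1.0, -0.014, 0.0]
contact_force: [0.6, 0.4, -0.5]
gripper_width: 0.387
t: 25.18
eef_pos: [0.4648, 0.119, 0.1253]
tool_rot: [0.0, 1.0, -0.014, -0.0]
contact_force: [0.2, 0.9, 1.2]
gripper_width: 0.697
[ 4.64000e-01  1.20000e-01 -1.27700e+00  1.20283e+02  3.46830e+01
  4.50000e-02]
[ 4.66000e-01  1.79000e-01 -1.78300e+00  1.19739e+02  3.54500e+01
  4.50000e-02]
[ 4.65000e-01  2.38000e-01 -1.02700e+00  1.19481e+02  3.66810e+01
  4.50000e-02]
t 25.23 p [0.4674 0.1191 0.1292] head -1.7 w 0.703 F [ 3.4 -0.6  2.8] q7 -1.5
  -> (0.433, -0.197, 0.12, 24.5) turn [ -0.09  -0.3  -26.2 ] n>=2.4 shift mm [-162.4  273.4    9.2] n>=5.1
  -> (0.433, -0.197, 0.02, 24.5) turn [0. 0. 0.] n>=0.0 shift mm [  0.   0. 100.] n>=1.6
```

View pics/w12.png

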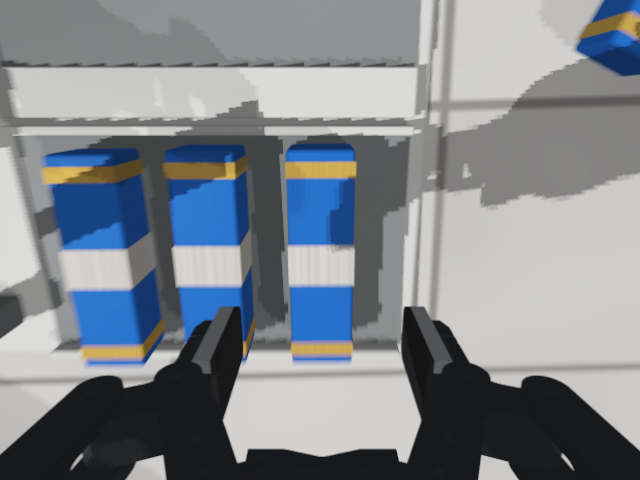

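All three longs are seated flat, side by side in the long row. Next the shorts.

```bash
python3 -m crank '[[[0,0,0],[0,0,-8.75],0.06],[[0,0,0],[0,0,-8.75],0.06],[[0,0,0],[0,0,-8.7],0.06],[[-0.0271,0.0456,0],[0,0,0],0.06],[[-0.0271,0.0456,0],[0,0,0],0.06],[[-0.0271,0.0456,0],[0,0,0],0.06],[[-0.0271,0.0456,0],[0,0,0],0.06],[[-0.0271,0.0456,0],[0,0,0],0.06],[[-0.0271,0.0456,0],[0,0,0],0.06],[[0,0,0.03],[0,0,0],0.06]]' >/dev/null; python3 -m crank '[[[0,0,0],[0,0,0],0.06]]' > /dev/null;  python3 - <<'E'
from h import *
c,p,d=look('wrist','w13')
for r in sleeves(c,p,d): print(np.round(r,3))
plan((.4335,-.197,.02,24.5))
E
```

```text
[ 4.1900e-01 -1.7500e-01  2.4295e+01  8.0236e+01  3.4739e+01  3.3000e-02]
t 26.65 p [ 0.4304 -0.197   0.094 ] head 24.57 w 0.704 F [ 0.8 -0.5 -0. ] q7 -0.39
  -> (0.4335, -0.197, 0.02, 24.5) turn [-0.07  0.08  0.07] n>=0.0 shift mm [ 2.8  1.3 74. ] n>=1.2
```

The wrist view shows this short sleeve was knocked about 26 mm, to (0.419,-0.175). I'm adjusting for that.

```bash
python3 -m crank '[[[0,-0.0245,0],[0,0,0],0.06],[[0,0,0],[0,0,0],0.06]]' > /dev/null;  python3 - <<'E'
from h import *
c,p,d=look('wrist','w14')
for r in sleeves(c,p,d): print(np.round(r,3))
plan((.419,-.175,.02,24.5))
E
```

```text
[ 4.1900e-01 -1.7500e-01  2.4390e+01  8.0553e+01  3.4691e+01  3.3000e-02]
t 26.95 p [ 0.4215 -0.1739  0.0948] head 24.75 w 0.704 F [ 0.4 -0.8  0.1] q7 -0.43
  -> (0.419, -0.175, 0.02, 24.5) turn [ 0.01 -0.07  0.25] n>=0.0 shift mm [-2.8 -0.1 74.8] n>=1.2
```

```bash
python3 -m crank '[[[-0.002,0,0.025],[0,0,0],0.06],[[0,0,0.025],[0,0,0],0.06],[[0,0,0.025],[0,0,0],0.06],[[0,0,0],[0,0,0],0.03],[[0,0,0],[0,0,0],0.02],[[0,0,0],[0,0,0],0.02],[[0,0,0],[0,0,0],0.02]]' 60; python3 -m crank '[[[0,0,-0.02],[0,0,0],0.02],[[0,0,-0.04],[0,0,0],0.02],[[0,0,-0.04],[0,0,0],0.02],[[0,0,0],[0,0,0],0.02]]'>/dev/null; python3 - <<'E'
from h import *
held('w15',40)
plan((.612,.2345,.12,-1.55))
E
```

```text
t: 27.82
eef_pos: [0.4196, -0.1757, 0.0196]
tool_rot: [0.0, 0.977, 0.213, 0.001]
contact_force: [-0.5, 0.1, 0.2]
gripper_width: 0.385
held: n 11089 top z_tool -0.0136 far end x 0.0398 centre x_tool ~ -0.2 mm y mid -0.4 ang -0.1
t 28.38 p [ 0.42   -0.1754  0.12  ] head 24.65 w 0.387 F [-1.   1.  -1.1] q7 -0.47
  -> (0.612, 0.2345, 0.12, -1.55) turn [ 2.00e-02 -1.80e-01  2.62e+01] n>=2.4 shift mm [ 180.8 -415.    -0. ] n>=7.2
```

```bash
python3 -m crank '[[[0,0,0],[0,0,8.75],0.02],[[0,0,0],[0,0,8.75],0.02],[[0,0,0],[0,0,8.7],0.02],[[0.0226,-0.0519,0],[0,0,0],0.02],[[0.0226,-0.0519,0],[0,0,0],0.02],[[0.0226,-0.0519,0],[0,0,0],0.02],[[0.0226,-0.0519,0],[0,0,0],0.02],[[0.0226,-0.0519,0],[0,0,0],0.02],[[0.0226,-0.0519,0],[0,0,0],0.02],[[0.0226,-0.0519,0],[0,0,0],0.02]]' >/dev/null; python3 -m crank '[[[0.0226,-0.0519,0],[0,0,0],0.02],[[0,0,0.03],[0,0,0],0.02],[[0,0,0.02],[0,0,0],0.02],[[0,0,0],[0,0,0],0.02]]';  python3 - <<'E'
from h import *
held('w16',40)
plan((.612,.2345,.033,-1.55))
E
```

```text
t: 30.12
eef_pos: [0.6094, 0.233, 0.0663]
tool_rot: [0.001, 1.0, -0.015, -0.002]
contact_force: [-0.3, -0.3, -0.9]
gripper_width: 0.388
held: n 11083 top z_tool -0.0135 far end x 0.0397 centre x_tool ~ -0.3 mm y mid 0.0 ang 0.9
t 30.18 p [0.6105 0.2331 0.0679] head -1.68 w 0.383 F [-0.  -0.5  0.2] q7 -1.51
  -> (0.612, 0.2345, 0.033, -1.55) turn [ 0.07  0.13 -0.13] n>=0.0 shift mm [ 1.4 -1.4 34.9] n>=0.6
```

View pics/w16.png

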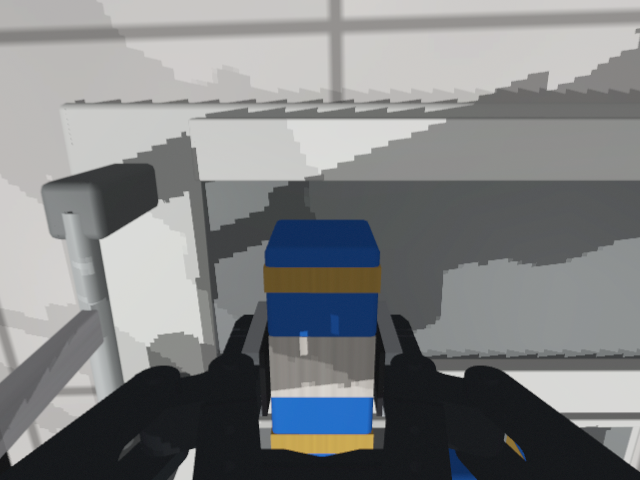

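```bash
python3 -m crank '[[[0.0014,-0.0012,0.02],[0,0,0],0.02],[[0,0,0.012],[0,0,0],0.02],[[0,0,0.001],[0,0,0],0.02],[[0,0,0],[0,0,0],0.02]]'; python3 - <<'E'
from h import *
plan((.612,.2345,.033,-1.55))
c,p,d=look('wrist'); W=cloud(c,d)
P=W[(W[...,1]<.2)&(W[...,1]>.1)&(W[...,0]>.55)&(W[...,0]<.72)]
F=P[(P[:,2]<.015)&(P[:,2]>.01)&(P[:,0]<.67)]; b=P[(P[:,2]>.0205)&(P[:,2]<.024)]
for y in (.13,.16,.19):
    f=F[abs(F[:,1]-y)<.004]; r=b[abs(b[:,1]-y)<.004]
    print(y,"floor x",f[:,0].min() if len(f) else None,f[:,0].max() if len(f) else None,"rails",np.sort(r[:,0])[[0,-1]], r[r[:,0]>.62][:,0].min())
E
```

```text
t: 30.68
eef_pos: [0.613, 0.2354, 0.0361]
tool_rot: [-0.0, 1.0, -0.014, 0.0]
contact_force: [0.8, -0.1, -0.3]
gripper_width: 0.388
t 30.68 p [0.613  0.2354 0.0361] head -1.61 w 0.388 F [ 0.8 -0.1 -0.3] q7 -1.49
  -> (0.612, 0.2345, 0.033, -1.55) turn [-0.   -0.01 -0.06] n>=0.0 shift mm [-1.   0.9  3.1] n>=0.1
0.13 floor x 0.5617397986264738 0.6529371081528946 rails [0.55845697 0.67984528] 0.6547520013010713
0.16 floor x 0.5795406117923309 0.6537505468417846 rails [0.55064678 0.68064759] 0.6559689310162634
0.19 floor x 0.5822091947633904 0.6545829523997525 rails [0.65675213 0.68180866] 0.6567521252922512
```

```bash
python3 -m crank '[[[-0.001,0.0005,0.001],[0,0,0],0.02],[[0,0,0.001],[0,0,0],0.02],[[0,0,0.001],[0,0,0],0.02],[[0,0,0.0006],[0,0,0],0.02],[[0,0,0],[0,0,0],0.02]]'; python3 -m crank '[[[0,0,0],[0,0,0],0.042],[[0,0,0],[0,0,0],0.042],[[0,0,-0.01],[0,0,0],0.042],[[0,0,-0.04],[0,0,0],0.044],[[0,0,-0.04],[0,0,0],0.06]]'; python3 - <<'E'
from h import *
c,p,d=look('wrist','w17')
for r in sleeves(c,p,d,.03,.06): print(np.round(r,3))
plan((.5975,-.055,.12,-26.2),(.5975,-.055,.02,-26.2))
c,p,d=look('top','t17')
for r in sleeves(c,p,d): print('top',np.round(r,3))
E
```

```text
t: 31.35
eef_pos: [0.6118, 0.235, 0.0323]
tool_rot: [0.0, 1.0, -0.014, -0.0]
contact_force: [0.1, -0.4, -0.2]
gripper_width: 0.385
t: 31.98
eef_pos: [0.6118, 0.2348, 0.1239]
tool_rot: [0.0, 1.0, -0.014, -0.0]
contact_force: [0.2, 0.9, 0.9]
gripper_width: 0.697
[ 6.1100e-01  2.3500e-01 -1.7520e+00  8.0526e+01  3.4669e+01  4.5000e-02]
[ 5.0100e-01  1.8700e-01 -1.6990e+00  5.2127e+01  1.7149e+01  4.5000e-02]
[ 0.505  0.238 -1.572 43.099 34.331  0.045]
t 32.02 p [0.6149 0.2351 0.1296] head -1.65 w 0.704 F [2.  0.3 3.8] q7 -1.55
  -> (0.5975, -0.055, 0.12, -26.2) turn [-0.26 -0.36 24.55] n>=2.3 shift mm [112.4 268.    9.6] n>=4.7
  -> (0.5975, -0.055, 0.02, -26.2) turn [0. 0. 0.] n>=0.0 shift mm [  0.   0. 100.] n>=1.6
top [ 6.0800e-01 -3.3400e-01 -7.5900e-01  8.1166e+01  3.6083e+01  3.5000e-02]
top [ 5.9700e-01 -5.5000e-02 -2.6333e+01  8.0424e+01  3.4776e+01  3.5000e-02]
top [ 5.9700e-01  2.3400e-01 -5.7400e-01  5.4715e+01  3.4351e+01  4.6000e-02]
top [ 4.69000e-01  1.39000e-01 -1.57300e+00  1.29962e+02  1.10005e+02
  4.60000e-02]
top [4.64000e-01 2.36000e-01 4.80000e-02 1.20039e+02 3.50210e+01 4.60000e-02]
top [ 4.64000e-01  1.78000e-01 -2.48000e+00  1.20121e+02  3.62530e+01
  4.60000e-02]
```

View pics/w17.png

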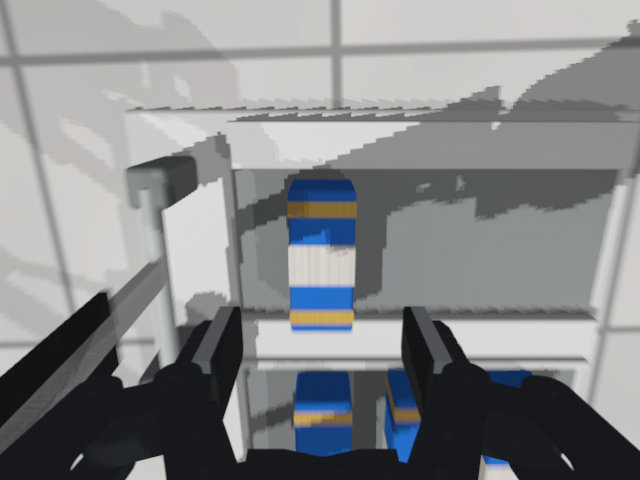

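```bash
python3 -m crank '[[[0,0,0],[0,0,8.2],0.06],[[0,0,0],[0,0,8.2],0.06],[[0,0,0],[0,0,8.15],0.06],[[0.0225,0.0536,0],[0,0,0],0.06],[[0.0225,0.0536,0],[0,0,0],0.06],[[0.0225,0.0536,0],[0,0,0],0.06],[[0.0225,0.0536,0],[0,0,0],0.06],[[0.0225,0.0536,0],[0,0,0],0.06],[[0,0,0.03],[0,0,0],0.06],[[0,0,0],[0,0,0],0.06]]' >/dev/null;  python3 - <<'E'
from h import *
c,p,d=look('wrist','w18')
for r in sleeves(c,p,d): print(np.round(r,3))
plan((.5975,-.055,.02,-26.2))
E
```

```text
[ 5.9800e-01 -5.4000e-02 -2.6170e+01  7.9755e+01  3.4678e+01  3.4000e-02]
t 33.38 p [ 0.5941 -0.0547  0.0919] head -26.13 w 0.706 F [ 0.6  0.3 -0.1] q7 -1.42
  -> (0.5975, -0.055, 0.02, -26.2) turn [0.02 0.11 0.07] n>=0.0 shift mm [ 3.2 -1.2 71.9] n>=1.2
```

```bash
python3 -m crank '[[[0.003,-0.001,0.024],[0,0,0],0.06],[[0,0,0.024],[0,0,0],0.06],[[0,0,0.024],[0,0,0],0.06],[[0,0,0],[0,0,0],0.03],[[0,0,0],[0,0,0],0.02],[[0,0,0],[0,0,0],0.02],[[0,0,0],[0,0,0],0.02]]' 60; python3 -m crank '[[[0,0,-0.02],[0,0,0],0.02],[[0,0,-0.04],[0,0,0],0.02],[[0,0,-0.04],[0,0,0],0.02],[[0,0,0],[0,0,0],0.02]]'>/dev/null; python3 - <<'E'
from h import *
held('w19',40)
plan((.610,.1745,.12,-1.55))
E
```

```text
t: 34.25
eef_pos: [0.5982, -0.0556, 0.0209]
tool_rot: [-0.0, 0.974, -0.226, 0.001]
contact_force: [1.1, 0.0, -1.1]
gripper_width: 0.389
held: n 10979 top z_tool -0.0132 far end x 0.0395 centre x_tool ~ -0.5 mm y mid -0.0 ang 0.5
t 34.8 p [ 0.5989 -0.0557  0.1227] head -26.15 w 0.382 F [ 0.  -1.1 -0.5] q7 -1.45
  -> (0.61, 0.1745, 0.12, -1.55) turn [ -0.08  -0.21 -24.6 ] n>=2.3 shift mm [   4.9 -230.5    2.7] n>=3.7
```

```bash
python3 -m crank '[[[0,0,0],[0,0,-8.2],0.02],[[0,0,0],[0,0,-8.2],0.02],[[0,0,0],[0,0,-8.2],0.02],[[0.0011,-0.0461,0],[0,0,0],0.02],[[0.0011,-0.0461,0],[0,0,0],0.02],[[0.0011,-0.0461,0],[0,0,0],0.02],[[0.0011,-0.0461,0],[0,0,0],0.02],[[0.0011,-0.0461,0],[0,0,0],0.02],[[0,0,0.04],[0,0,0],0.02],[[0,0,0],[0,0,0],0.02]]' >/dev/null; python3 -c "
from h import *
held('w20',40)
plan((.611,.1745,.033,-1.55))"
```

```text
held: n 11059 top z_tool -0.0132 far end x 0.0396 centre x_tool ~ -0.4 mm y mid -0.2 ang -0.2
t 36.1 p [0.6081 0.1737 0.0792] head -1.59 w 0.388 F [-0.1 -0.5 -0.5] q7 -1.43
  -> (0.611, 0.1745, 0.033, -1.55) turn [ 0.11  0.2  -0.04] n>=0.0 shift mm [ 2.9 -0.8 46.2] n>=0.7
```

```bash
python3 -m crank '[[[0.0027,-0.001,0.025],[0,0,0],0.02],[[0,0,0.016],[0,0,0],0.02],[[0,0,0.003],[0,0,0],0.02],[[0,0,0],[0,0,0],0.02],[[0,0,0],[0,0,0],0.02]]'; python3 -c "
from h import *
plan((.611,.1745,.033,-1.55))"
```

```text
t: 36.72
eef_pos: [0.6127, 0.1756, 0.0369]
tool_rot: [-0.0, 1.0, -0.014, 0.0]
contact_force: [0.3, -0.5, -0.3]
gripper_width: 0.389
t 36.73 p [0.6127 0.1756 0.0369] head -1.56 w 0.389 F [ 0.3 -0.5 -0.3] q7 -1.4
  -> (0.611, 0.1745, 0.033, -1.55) turn [-0.02 -0.05 -0.01] n>=0.0 shift mm [-1.7  1.1  3.9] n>=0.1
```

```bash
python3 -m crank '[[[-0.0015,0.001,0.001],[0,0,0],0.02],[[0,0,0.001],[0,0,0],0.02],[[0,0,0.001],[0,0,0],0.02],[[0,0,0.001],[0,0,0],0.02],[[0,0,0],[0,0,0],0.02]]'; python3 -m crank '[[[0,0,0],[0,0,0],0.042],[[0,0,0],[0,0,0],0.042],[[0,0,-0.01],[0,0,0],0.042],[[0,0,-0.04],[0,0,0],0.044],[[0,0,-0.04],[0,0,0],0.06]]'; python3 - <<'E'
from h import *
c,p,d=look('wrist','w21')
for r in sleeves(c,p,d,.03,.06): print(np.round(r,3))
plan((.608,-.334,.12,-.7),(.608,-.334,.02,-.7))
E
```

```text
t: 37.35
eef_pos: [0.6107, 0.1747, 0.0322]
tool_rot: [0.0, 1.0, -0.013, -0.0]
contact_force: [1.1, -0.6, -1.7]
gripper_width: 0.388
t: 37.98
eef_pos: [0.6107, 0.1744, 0.1239]
tool_rot: [0.0, 1.0, -0.014, -0.0]
contact_force: [1.0, 0.1, -0.0]
gripper_width: 0.698
[ 6.1000e-01  1.7500e-01 -1.4360e+00  8.0245e+01  3.4769e+01  4.5000e-02]
[ 6.1200e-01  2.3500e-01 -1.7320e+00  7.9650e+01  3.5133e+01  4.5000e-02]
[ 5.0000e-01  1.2700e-01 -1.0730e+00  5.0411e+01  1.8804e+01  4.5000e-02]
[ 0.504  0.178 -1.539 43.923 34.208  0.045]
[ 5.0200e-01  2.2900e-01 -1.6310e+00  4.7261e+01  1.7348e+01  4.5000e-02]
t 38.02 p [0.6138 0.1745 0.1293] head -1.61 w 0.698 F [ 2.9 -0.8  3.1] q7 -1.47
  -> (0.608, -0.334, 0.12, -0.7) turn [-0.14 -0.4  -0.91] n>=0.1 shift mm [4.000e-01 5.085e+02 9.300e+00] n>=8.1
  -> (0.608, -0.334, 0.02, -0.7) turn [0. 0. 0.] n>=0.0 shift mm [  0.   0. 100.] n>=1.6
```

```bash
python3 -m crank '[[[0,0.0565,0],[0,0,-0.9],0.06],[[0,0.0565,0],[0,0,0],0.06],[[0,0.0565,0],[0,0,0],0.06],[[0,0.0565,0],[0,0,0],0.06],[[0,0.0565,0],[0,0,0],0.06],[[0,0.0565,0],[0,0,0],0.06],[[0,0.0565,0],[0,0,0],0.06],[[0,0.0565,0],[0,0,0],0.06],[[0,0.0565,0.01],[0,0,0],0.06],[[0,0,0.02],[0,0,0],0.06]]' >/dev/null; python3 -m crank '[[[0,0,0],[0,0,0],0.06]]' >/dev/null;  python3 - <<'E'
from h import *
c,p,d=look('wrist','w22')
for r in sleeves(c,p,d): print(np.round(r,3))
plan((.608,-.334,.02,-.8))
E
```

```text
[ 6.0900e-01 -3.3400e-01 -9.6300e-01  8.0374e+01  3.4745e+01  3.4000e-02]
t 39.45 p [ 0.6042 -0.3319  0.0916] head -0.57 w 0.701 F [ 0.7  0.4 -0.3] q7 -0.69
  -> (0.608, -0.334, 0.02, -0.8) turn [-0.11  0.07  0.23] n>=0.0 shift mm [ 3.8  2.  71.6] n>=1.1
```

View pics/w22.png

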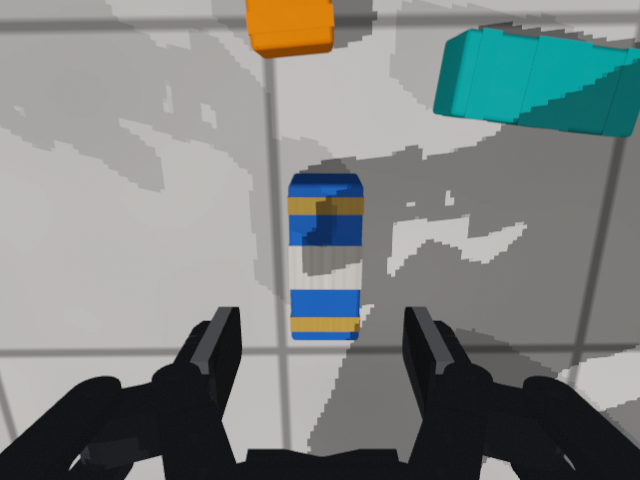

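The last short sits at about (326,258) between the jaws; the orange and turquoise look-alikes are clear of the fingers.

```bash
python3 -m crank '[[[0.0038,0.002,0.024],[0,0,0.2],0.06],[[0,0,0.024],[0,0,0],0.06],[[0,0,0.024],[0,0,0],0.06],[[0,0,0],[0,0,0],0.03],[[0,0,0],[0,0,0],0.02],[[0,0,0],[0,0,0],0.02],[[0,0,0],[0,0,0],0.02]]' 60; python3 -m crank '[[[0,0,-0.02],[0,0,0],0.02],[[0,0,-0.04],[0,0,0],0.02],[[0,0,-0.04],[0,0,0],0.02],[[0,0,0],[0,0,0],0.02]]'>/dev/null; python3 - <<'E'
from h import *
held('w23',40)
plan((.609,.1145,.12,-1.55))
E
```

```text
t: 40.33
eef_pos: [0.6083, -0.3361, 0.0211]
tool_rot: [0.0, 1.0, -0.007, 0.001]
contact_force: [-1.3, 0.1, -0.3]
gripper_width: 0.391
held: n 11322 top z_tool -0.0138 far end x 0.0416 centre x_tool ~ 1.6 mm y mid -0.2 ang 0.4
t 40.88 p [ 0.6089 -0.3367  0.1234] head -0.86 w 0.388 F [ 0.5  0.  -0.2] q7 -0.71
  -> (0.609, 0.1145, 0.12, -1.55) turn [ 0.09 -0.24  0.69] n>=0.1 shift mm [ -12.1 -451.     3.4] n>=7.2
```

```bash
python3 -m crank '[[[-0.0017,-0.0564,0],[0,0,0.7],0.02],[[-0.0017,-0.0564,0],[0,0,0],0.02],[[-0.0017,-0.0564,0],[0,0,0],0.02],[[-0.0017,-0.0564,0],[0,0,0],0.02],[[-0.0017,-0.0564,0],[0,0,0],0.02],[[-0.0017,-0.0564,0],[0,0,0],0.02],[[-0.0017,-0.0564,0],[0,0,0],0.02],[[-0.0017,-0.0564,0],[0,0,0],0.02],[[0,0,0.04],[0,0,0],0.02],[[0,0,0],[0,0,0],0.02]]' >/dev/null; python3 -c "
from h import *
held('w24',40)
plan((.6075,.1145,.033,-1.55))"
```

```text
held: n 11477 top z_tool -0.0139 far end x 0.0416 centre x_tool ~ 1.6 mm y mid -0.2 ang 0.0
t 42.17 p [0.6044 0.1147 0.0795] head -1.59 w 0.39 F [-0.1 -0.9 -0.3] q7 -1.34
  -> (0.6075, 0.1145, 0.033, -1.55) turn [ 0.09  0.18 -0.04] n>=0.0 shift mm [ 3.1  0.1 46.5] n>=0.7
```

View pics/w24.png

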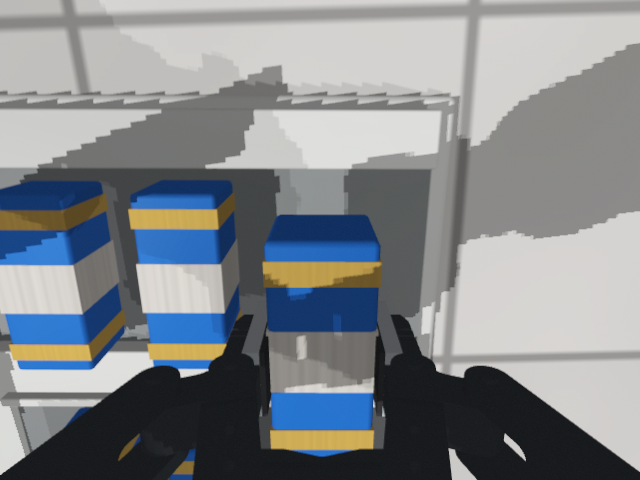

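```bash
python3 -m crank '[[[0.002,-0.0005,0.025],[0,0,0],0.02],[[0,0,0.016],[0,0,0],0.02],[[0,0,0.003],[0,0,0],0.02],[[0,0,0],[0,0,0],0.02],[[0,0,0],[0,0,0],0.02]]'; python3 -c "
from h import *
plan((.607,.1145,.033,-1.55))"
```

```text
t: 42.8
eef_pos: [0.6082, 0.1159, 0.0369]
tool_rot: [-0.0, 1.0, -0.014, 0.0]
contact_force: [-0.2, 0.0, -0.7]
gripper_width: 0.388
t 42.8 p [0.6082 0.1159 0.0369] head -1.56 w 0.388 F [-0.2  0.  -0.7] q7 -1.3
  -> (0.607, 0.1145, 0.033, -1.55) turn [-0.01 -0.05 -0.01] n>=0.0 shift mm [-1.2  1.4  3.9] n>=0.1
```

```bash
python3 -m crank '[[[-0.001,0.001,0.001],[0,0,0],0.02],[[0,0,0.001],[0,0,0],0.02],[[0,0,0.001],[0,0,0],0.02],[[0,0,0.001],[0,0,0],0.02],[[0,0,0],[0,0,0],0.02]]'; python3 -m crank '[[[0,0,0],[0,0,0],0.042],[[0,0,0],[0,0,0],0.042],[[0,0,-0.01],[0,0,0],0.042],[[0,0,-0.04],[0,0,0],0.044],[[0,0,-0.04],[0,0,0],0.044]]'; python3 - <<'E'
from h import *
c,p,d=look('wrist','w25')
for r in sleeves(c,p,d,.03,.06): print(np.round(r,3))
plan((.6,-.08,.13,-1.55))
c,p,d=look('scene','s25')
for r in sleeves(c,p,d,.02,.06): print("scene",np.round(r,3))
E
```

```text
t: 43.42
eef_pos: [0.6067, 0.1151, 0.0322]
tool_rot: [0.0, 1.0, -0.013, -0.0]
contact_force: [0.5, 0.3, -0.3]
gripper_width: 0.389
t: 44.05
eef_pos: [0.6067, 0.1148, 0.1238]
tool_rot: [0.0, 1.0, -0.014, -0.0]
contact_force: [0.3, -0.3, -0.8]
gripper_width: 0.516
[ 6.1000e-01  1.7500e-01 -1.7180e+00  8.0241e+01  3.5410e+01  4.5000e-02]
[ 6.1100e-01  2.3500e-01 -1.7510e+00  8.0317e+01  3.6648e+01  4.5000e-02]
[ 6.0900e-01  1.1500e-01 -1.3880e+00  7.9790e+01  3.4635e+01  4.5000e-02]
[ 5.0200e-01  1.1900e-01 -1.5590e+00  4.6758e+01  3.4296e+01  4.5000e-02]
[ 0.493  0.163 -1.612 39.421  3.854  0.042]
t 44.1 p [0.6098 0.1146 0.1291] head -1.61 w 0.516 F [ 1.3 -0.8  3.2] q7 -1.37
  -> (0.6, -0.08, 0.13, -1.55) turn [-0.11 -0.4  -0.06] n>=0.0 shift mm [ -4.5 194.8  -0.9] n>=3.1
scene [ 4.56000e-01  2.40000e-01 -1.72700e+01  1.43701e+02  6.56330e+01
  4.50000e-02]
scene [ 4.60000e-01  1.57000e-01 -1.54500e+00  1.33190e+02  1.29803e+02
  4.50000e-02]
scene [ 6.2400e-01  2.0400e-01 -8.9877e+01  9.9766e+01  5.3265e+01  4.5000e-02]
scene [5.94000e-01 1.53000e-01 8.88210e+01 1.75848e+02 1.10781e+02 3.20000e-02]
```

View pics/s25.png

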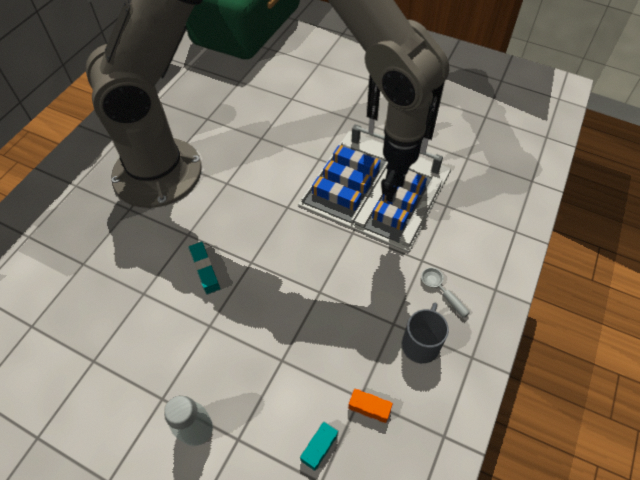

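View pics/w25.png

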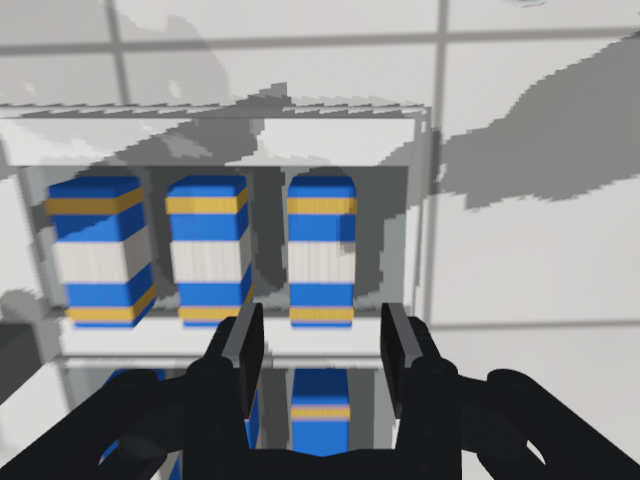

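All six sleeves are seated, three per row. Next I close the gripper, turn, and pass between the feet over the knob to lower it.

```bash
python3 -m crank '[[[-0.02,0,-0.02],[0,0,-10],0.02],[[-0.02,0,-0.02],[0,0,-10],0],[[-0.02,0,-0.02],[0,0,-10],0],[[-0.01,0,0],[0,0,-10],0],[[0,0,0],[0,0,-10],0],[[0,0,0],[0,0,-10],0],[[0,0,0],[0,0,-10],0],[[0,0,0],[0,0,-10],0],[[0,0,0],[0,0,-10],0],[[0,0,0],[0,0,0],0]]' 40; python3 -c "
from h import *
plan((.539,.14,.185,88.45),(.544,.41,.185,88.45),(.544,.41,.118,88.45))
look('scene','s26')"
```

```text
t: 45.4
eef_pos: [0.5391, 0.1012, 0.1825]
tool_rot: [-0.0, 0.717, 0.697, 0.0]
contact_force: [-0.1, -0.4, -0.9]
gripper_width: 0.001
t 45.4 p [0.5391 0.1012 0.1825] head 88.34 w 0.001 F [-0.1 -0.4 -0.9] q7 -0.11
  -> (0.539, 0.14, 0.185, 88.45) turn [ 0.   -0.02 -0.11] n>=0.0 shift mm [38.8 -1.2 -2.5] n>=0.6
  -> (0.544, 0.41, 0.185, 88.45) turn [0. 0. 0.] n>=0.0 shift mm [270.   -2.3   0. ] n>=4.3
  -> (0.544, 0.41, 0.118, 88.45) turn [0. 0. 0.] n>=0.0 shift mm [ 0.  0. 67.] n>=1.1
```

```bash
python3 -m crank '[[[0.04,-0.0005,0],[0,0,-0.1],0],[[0.04,-0.0005,0],[0,0,0],0],[[0.04,-0.0005,0],[0,0,0],0],[[0.035,-0.0005,0],[0,0,0],0]]'|grep -E "eef|cont"; python3 -m crank '[[[0.035,-0.0005,0],[0,0,0],0],[[0.035,-0.0005,0],[0,0,0],0]]'|grep -E "eef|cont"; python3 -m crank '[[[0.04,-0.0005,0],[0,0,0],0],[[0.045,-0.0005,0],[0,0,0],0],[[0,0,0],[0,0,0],0]]';python3 -c "
from h import *
plan((.544,.41,.118,88.45))
look('scene','s27')"
```

```text
eef_pos: [0.541, 0.2582, 0.1823]
contact_force: [-0.4, 0.1, 0.5]
eef_pos: [0.5418, 0.3277, 0.1822]
contact_force: [-0.6, -0.7, 0.4]
t: 46.58
eef_pos: [0.5411, 0.4168, 0.1815]
tool_rot: [-0.001, 0.715, 0.699, 0.0]
contact_force: [0.2, 0.1, 0.4]
gripper_width: 0.0
t 46.58 p [0.5411 0.4168 0.1815] head 88.75 w 0.0 F [0.2 0.1 0.4] q7 -0.55
  -> (0.544, 0.41, 0.118, 88.45) turn [-0.05 -0.09  0.3 ] n>=0.0 shift mm [-6.7  3.1 63.5] n>=1.0
```

View pics/s27.png

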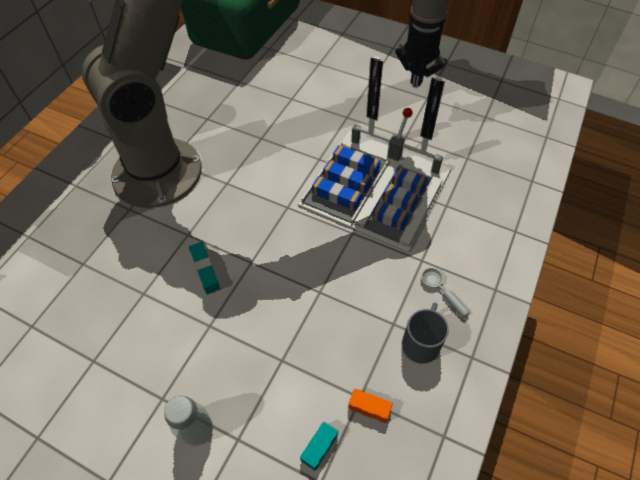

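```bash
python3 -m crank '[[[-0.004,0.002,0.03],[0,0,0],0],[[0,0,0.033],[0,0,0],0],[[0,0,0],[0,0,0],0],[[-0.01,0,0],[0,0,0],0],[[-0.012,0,0],[0,0,0],0],[[-0.012,0,0],[0,0,0],0],[[-0.012,0,0],[0,0,0],0],[[-0.012,0,0],[0,0,0],0]]'; python3 -m crank '[[[-0.012,0,0],[0,0,0],0],[[-0.012,0,0],[0,0,0],0],[[-0.012,0,0],[0,0,0],0],[[-0.012,0,0],[0,0,0],0],[[-0.01,0,0],[0,0,0],0],[[-0.006,0,0],[0,0,0],0]]'; python3 -c "
from h import *
plan((.539,.284,.118,88.45))
look('scene','s28')"
```

```text
t: 47.62
eef_pos: [0.5444, 0.3492, 0.1212]
tool_rot: [0.0, 0.716, 0.698, 0.002]
contact_force: [0.1, 2.5, 1.3]
gripper_width: -0.001
t: 48.38
eef_pos: [0.5419, 0.2849, 0.1192]
tool_rot: [-0.0, 0.716, 0.698, 0.0]
contact_force: [0.1, 3.3, -2.8]
gripper_width: 0.003
t 48.38 p [0.5419 0.2849 0.1192] head 88.52 w 0.003 F [ 0.1  3.3 -2.8] q7 -0.36
  -> (0.539, 0.284, 0.118, 88.45) turn [-0.01 -0.01  0.07] n>=0.0 shift mm [-1.  -2.9  1.2] n>=0.1
```

View pics/s28.png

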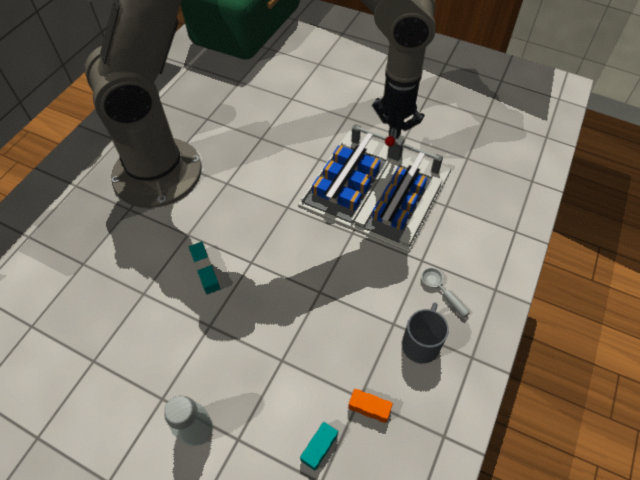

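The feet now lie nearly down over the sleeves. I'll push on gently until the stop is felt.

```bash
for i in 1 2 3; do python3 -m crank '[[[-0.0015,0,0],[0,0,0],0],[[0,0,0],[0,0,0],0]]' | grep -E "eef|contact"; done
```

```text
eef_pos: [0.5418, 0.2849, 0.1193]
contact_force: [0.2, 3.9, -1.9]
eef_pos: [0.5418, 0.2847, 0.1194]
contact_force: [0.6, 7.6, -3.0]
eef_pos: [0.5418, 0.2847, 0.1194]
contact_force: [2.0, 10.9, -4.2]
```

```bash
python3 -m crank '[[[-0.001,0,0],[0,0,0],0],[[0,0,0],[0,0,0],0],[[0.01,0,0],[0,0,0],0],[[0.03,0,0],[0,0,0],0],[[0.02,0,-0.05],[0,0,0],0],[[0.03,0,-0.05],[0,0,0],0],[[0.06,0,-0.04],[0,0,0],0],[[0.06,0,0],[0,0,0],0],[[0,0,0],[0,0,0],0]]'; python3 - <<'E'
from h import *
c,p,d=look('top','t30'); cv2.imwrite("pics/t30c.png",cv2.resize(cv2.cvtColor(p,cv2.COLOR_RGB2BGR)[160:330,140:310],None,fx=3.5,fy=3.5,interpolation=cv2.INTER_CUBIC))
for n in('top','scene'):
    c,p,d=look(n,'f_'+n); W=cloud(c,d); hsv=cv2.cvtColor(p,cv2.COLOR_RGB2HSV)
    red=((hsv[...,0]<5)|(hsv[...,0]>175))&(hsv[...,1]>180)&(hsv[...,2]>60)&(W[...,2]>0.05)&(W[...,2]<.3)
    v,u=np.nonzero(red); print(n,"red",u.mean(),v.mean(),np.nanmedian(W[red],0),"pred",proj(c,[.539,.26,.1126]))
    m=(W[...,2]>.053)&(W[...,2]<.08)&(W[...,1]>.06)&(W[...,1]<.22)
    for lo,hi in[(.42,.5),(.56,.65)]:
        Q=W[m&(W[...,0]>lo)&(W[...,0]<hi)]; print(" foot z slope",np.polyfit(Q[:,1],Q[:,2],1),np.median(Q[:,2]))
    if n=='top':
        b=(hsv[...,0]>108)&(hsv[...,0]<130)&(hsv[...,1]>150)&(W[...,2]>.03)
        Q=W[b]; print(" blue z",np.percentile(Q[:,2],[5,50,95]),"y",Q[:,1].min(),Q[:,1].max())
E
```

```text
t: 50.3
eef_pos: [0.5442, 0.4874, 0.2528]
tool_rot: [-0.001, 0.713, 0.701, -0.0]
contact_force: [0.3, 0.4, -0.3]
gripper_width: -0.0
top red 188.08771929824562 240.91228070175438 [0.53671659 0.25938293 0.12308767] pred [[189.19260053 240.72019551]]
 foot z slope [-0.00372452  0.05859968] 0.057990999240113084
 foot z slope [-0.00064782  0.05819185] 0.05809049155888135
 blue z [0.03706489 0.04622292 0.05627781] y -0.8771257580398192 0.4721089719481507
scene red 389.5081967213115 140.85245901639345 [0.5418352  0.25363798 0.12154836] pred [[389.23591309 141.16741762]]
 foot z slope [-0.00041351  0.05777691] 0.05769113515437274
 foot z slope [-0.00249706  0.05792745] 0.05744956175909932
```

View pics/f_scene.png

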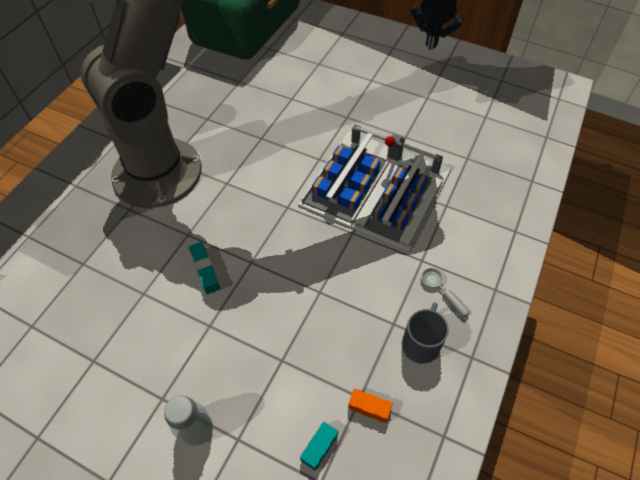

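View pics/t30c.png

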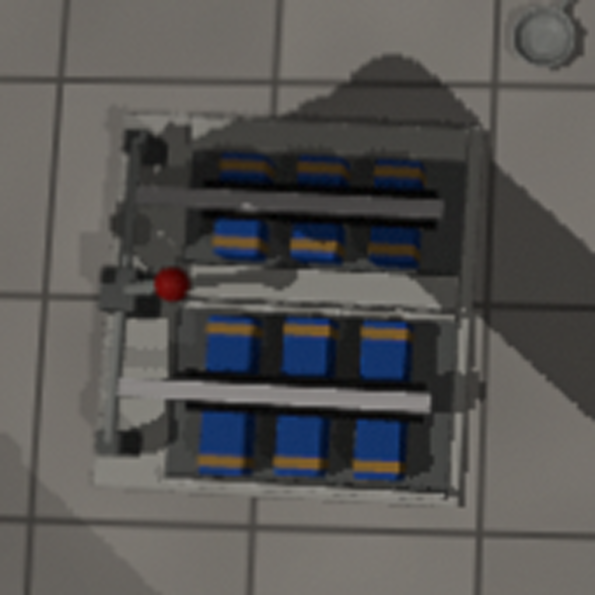

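```bash
python3 -c "
from station import bot
print(bot.get_obs()['t'],bot.hand_in())"
```

```text
the job is handed in; nothing more can be done
50.45 None
```

I raised the lever to its stop, placed all six sleeves, lowered the lever to its stop and handed the job in at about 50 s. `hand_in` gives no verdict.

- **Sleeves:** the three long ones lie in the long row and the three short ones in the short row. After placing, the wrist depth showed each one flat (tops about 45–46 mm), within about 2° of straight across the row, between the rails and inside the open ends. One short sleeve was knocked about 26 mm aside during the run; I found it again in the wrist camera before gripping it.
- **Lever:** both ends were felt as the force rising while the tool stood still. In the last pictures the feet lie level over the sleeves, and the knob is about 1 px or less from where fully down should be.
- **Other things:** the mug, shaker, teaspoon and look-alikes look unmoved in the last scene picture, which I judged by eye. The robot touches nothing.

The feet read about 58 mm high at the end but about 63 mm at the start. I did not look into this before handing in; the lever may have started slightly raised. No other check disagreed.

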